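Steady a rocking table easel with a wedge

TASK

The table easel rocks because its front foot nearest the wedge has lost its rubber pad: with your fingertips, push the loose wooden wedge along the table, thin end first, under the middle of that foot until it is snug, without jacking the easel up or shoving it along. Then press down with your fingertips on the end of the base rail above that foot to check that the easel no longer rocks, and take your hand away. Do not pick up the wedge or the easel, and leave everything else on the table where it lies.

Things in the scene. Friction and masses are not known exactly. Their poses are not given: they have to be found in the camera images.
- easel: Wooden table easel with canvas, loose, 2.6 kg. Base 300 (x) by 268 mm (y). Origin: centre of base at table height, z up, -x the front. Round feet at x +-130, y +-120 mm: three have rubber pads, the one at (-130, -120) is a bare stub. Stands level; dips towards the stub when that corner is pressed with 3 to 5 N. The canvas ledge, 150 mm up, is some 80 mm behind the front feet.
- short_foot (a point): Centre of the underside of the bare stub: 24 mm diameter, flat, 8 mm above the table while the easel stands level. The rail above it has its underside 20 mm over the table.
- base_corner (a point): Point on top of the base's side rail (front to back, 28 mm wide), straight above the stub, 54 mm over the table; the rail ends 20 mm further to the front.
- wedge: Loose wooden wedge before the stub, pointing roughly at it; 90 x 45 mm, 30 g. Origin: centre of its flat underside, z up. 15 mm thick at the blunt end (x = -45 mm), evenly down to 2 mm at the thin end (x = +45), 8 mm at x = +3.5. Slides with about 0.2 N; once snug against the stub the push rises steeply, and it stays by friction. Above some 10 N the easel may lift or slide.
- tube_a: Large aluminium paint tube, 150 mm long, 33 mm high, lying beside the wedge. Origin: middle of the underside.
- tube_b: Small aluminium paint tube, 120 mm long, 28 mm high. Origin: middle of the underside.
- offcut: Flat wooden offcut of stretcher bar, 120 x 45 x 20 mm, evenly thick (not a wedge). Origin: centre of the underside.
- tape: Roll of masking tape lying flat, 96 mm across, 25 mm high. Origin: centre of the underside.
- palette_knife: Palette knife, 215 mm long, lying on the palette. Origin: middle.
- brush_jar: Glass jar, 84 mm across and 105 mm high, with brushes standing to about 270 mm. Origin: centre of the underside.
- medium: Small amber bottle, 56 mm across, 125 mm high. Origin: centre of the underside.
Things that resemble listed ones, but are neither listed nor needed, are in the scene too. What is shaped like the wedge but blue or pink is not meant.

How it is judged:
By the outcome, as a careful person would: the job done as asked, in the order asked, and still so for the second after the job is handed in, with the robot touching nothing.
It also fails if it takes over 64 s, if anything falls off the work surface, if the arm or the gripper's body presses on something with over 40 N, if the wrist force passes 120 N, or if a joint passes its speed limit or range.

ROBOT

A 6-joint arm with a two-finger parallel gripper is mounted at the origin on the work surface. World frame = base frame: x ahead of the robot, y to its left, z up, the work surface at z = 0. Lengths are in m, angles in rad, forces in N, time in s.
With the tool pointing down it reaches from about 0.425 to 0.95 m from the base axis. Payload 3.5 kg.
Tool frame: the origin (TCP) lies on the centre line of the jaws, within the pads' length; the fingertips stand ahead of it and the grasp point (between the pads) lies 11 mm behind it (tips_ahead is the z of the fingertips in the tool frame, in m); z points along the fingers, y is the direction in which the jaws open and shut (so a half turn about z gives the same grasp; the last joint's range is limited). The gripper opens to 85 mm and grips with 20 to 120 N. Pads are 22 mm wide; open, the fingers measure 114 mm over their backs; the gripper's body (76 mm by 85 mm) begins 54 mm behind the grasp point. The pads swing forward as they close: fully open they stand 13 mm farther back than shut.
Start: joints at [-1.431, 0.286, 1.577, -0, 1.279, -0.15], TCP at [0.193, -0.647, 0.216] pointing down, gripper open.
Joint ranges: [-2.77, 2.77], [-0.9, 2.22], [0.21, 2.48], [-1.53, 4.67], [0.24, 2.81], [-2.84, 2.84]. Speed limits (rad/s): [2.79, 2.79, 3.14, 3.14, 3.14, 3.14].

INTERFACE

Orientations are given as a unit quaternion [x, y, z, w].
In Python, from plant import * gives the robot as it stands. The module is installed in compiled form; this text tells all that it offers.
- The arm moves only by the tool move_arm, never from a script. Its arguments are lists of equal length, an entry for each row: "linear": the shift along the world's x, y, z in m, a list of three; "twist": the turn, a rotation vector about the world's x, y, z in degrees, a list of three. A call has 1 to 20 rows; each row shifts and turns the pose as measured when the row begins; what a row does not reach is not made up. A row lasts 1/12 s, in which the tool goes at most 41.7 mm and 7.16 degrees, less where a joint would pass 70% of its speed; a pose out of reach is approached as far as the arm can. A call is refused whole if a number of a shift passes 0.0417 or a number of a turn 7.16, either way. A call with a gripper value outside its range is refused whole. "grip" is the opening, from 0 (shut) to 1 (fully open), set as the call begins (left out, the last holds). The fingers move at their own pace and stop on an object; "force" is the grip in N (left out, the last holds). Time passes only in rows, so rows that do not move let the fingers close. It gives the time, the measured TCP pose, the force and the opening at its end, in the units of the state.
- get_state(): the state, without advancing time (a new reading comes with each control period).
- read_camera(name): name is "side" or "top" or "wrist"; returns a dict with "img" (420x560x3 uint8, blue, green, red), "depth" (420x560 float32, m along the optical axis (not along the pixel's ray), 0 where there is no reading), "fx", "fy", "cx", "cy" (pixels), "rvec" (rotation vector, rad) and "tvec" (3), from world to camera coordinates, as OpenCV has them. Camera axes: x right, y down, z forward; pixel columns grow to the right and rows downward; lengths in m; the calibration is good to about 2 mm. A picture is of the moment at which its call begins.
- sign_off(): hands the job in, once; it reports no verdict.
The state is a dict: "time": time; "qpos": joint angles; "dq": joint speeds; "joint_efforts": joint torques, N m; "eef_pos": TCP position; "tcp_rot": TCP orientation; "contact_force": force on the tool from outside, world axes, zero at the start; "wrist_torque": the same for the moment, N m; "opening": opening from 0.0 (shut) to 1.0 (fully open).
Only numpy, scipy, OpenCV 4.12 (cv2) and the standard library are available. Lean on these libraries where they do the work, as an engineer would, in place of code of your own. Each camera call takes 0.05 s, during which the arm holds its last target.

## Working session

There is one attempt and no reset: what is moved stays moved. The work goes in short steps, Python scripts to look and compute and a tool call to move; the robot and the scene stay as the last step left them, time stands still between calls to the robot, and variables do not carry over. Pictures are saved under pics/ and viewed, and the job is handed in when it is done.

Besides the shell and the picture viewer there is one more tool, called after ">>>" by a JSON object that holds its "api" and its "payload". move_arm: Moves the arm, as the interface text tells. Its arguments: {"type":"object","properties":{"linear":{"type":"array","items":{"type":"array","items":{"type":"number"}}},"twist":{"type":"array","items":{"type":"array","items":{"type":"number"}}},"grip":{"type":"number"},"force":{"type":"number"}},"required":["linear","twist"]}

```bash
mkdir -p pics
cat > h.py <<'E'
from plant import *
import numpy as np, cv2, pickle
def grab(n,tag):
    c=read_camera(n); cv2.imwrite(f'pics/{tag}.png',c['img']); pickle.dump(c,open(f'{tag}.pkl','wb')); return c
def load(t): return pickle.load(open(f'{t}.pkl','rb'))
def plane(c,u,v,z):
    R=cv2.Rodrigues(np.array(c['rvec'],float))[0]; t=np.array(c['tvec'],float).ravel()
    d=R.T@np.array([(u-c['cx'])/c['fx'],(v-c['cy'])/c['fy'],1]); o=-R.T@t
    return o+d*(z-o[2])/d[2]
def dep(c):
    R=cv2.Rodrigues(np.array(c['rvec'],float))[0]; t=np.array(c['tvec'],float).ravel()
    v,u=np.mgrid[:420,:560]; Z=c['depth']
    P=np.stack([(u-c['cx'])/c['fx']*Z,(v-c['cy'])/c['fy']*Z,Z],-1)
    return (P-t)@R
def proj(c,p): return cv2.projectPoints(np.array(p,float).reshape(-1,3),np.array(c['rvec'],float),np.array(c['tvec'],float),np.array([[c['fx'],0,c['cx']],[0,c['fy'],c['cy']],[0,0,1.]]),None)[0].reshape(-1,2)
E
python3 - <<'E'
from h import *
for n in ['side','top','wrist']:
    c=grab(n,n+'0'); print(n,(-cv2.Rodrigues(np.array(c['rvec'],float))[0].T@np.array(c['tvec'],float).ravel()).round(3))
s=get_state(); print(s)
try: print(tips_ahead)
except Exception as e: print(e)
E
```

```text
side [1.046 0.341 0.73 ]
top [ 0.477 -0.038  1.247]
wrist [ 0.274 -0.623  0.373]
{'time': 0.15, 'qpos': array([-1.43100324e+00,  2.87003754e-01,  1.57785809e+00,  2.18188600e-05,
        1.27859807e+00, -1.50013384e-01]), 'dq': array([ 0.00086778, -0.00092785, -0.00483862,  0.00013542, -0.00071527,
       -0.00118827]), 'joint_efforts': array([ 9.58916899e-04, -4.06604970e+01, -2.93142629e+01, -1.40003035e-04,
        3.95466530e-03, -6.47534549e-06]), 'eef_pos': array([ 0.19284073, -0.64629789,  0.21452783]), 'tcp_rot': array([ 9.89519907e-01,  1.44393498e-01,  1.52149022e-05, -9.33564010e-04]), 'contact_force': array([ 0.79323527,  0.35982832, -0.02786527]), 'wrist_torque': array([ 0.04983888, -0.03694096,  0.03917602]), 'opening': 1.0024296365944565}
0.008
```

View pics/side0.png

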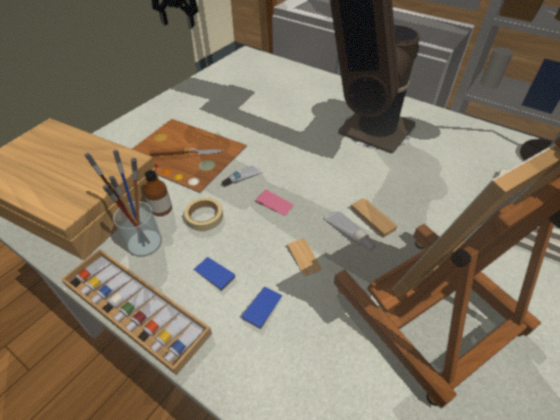

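View pics/top0.png

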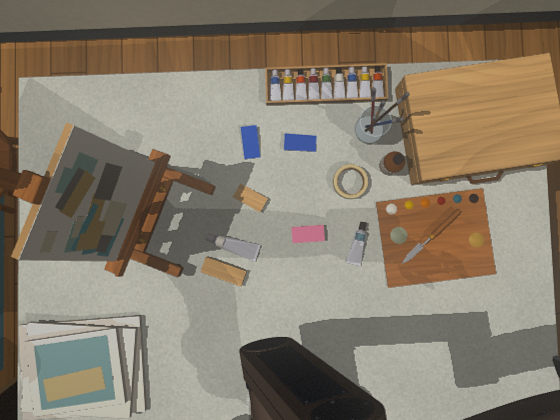

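View pics/wrist0.png

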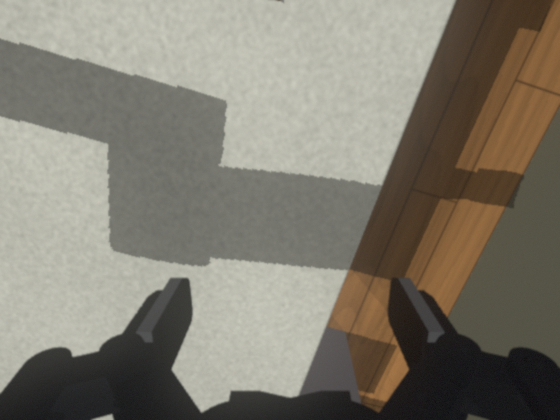

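Run:
```python
from h import *
c=load('top0')
for p in [(0,0),(559,0),(0,419),(559,419)]: print(p,plane(c,*p,0).round(3))
I=cv2.imread('pics/top0.png'); 
cv2.imwrite('pics/topz.png',cv2.resize(I[120:300,120:300],None,fx=3.3,fy=3.3,interpolation=cv2.INTER_CUBIC))
J=cv2.imread('pics/side0.png');cv2.imwrite('pics/sidez.png',cv2.resize(J[180:330,270:470],None,fx=4,fy=4,interpolation=cv2.INTER_CUBIC))
P=dep(c)
hsv=cv2.cvtColor(I,cv2.COLOR_BGR2HSV)
m=((hsv[...,0]<22)&(hsv[...,0]>8)&(hsv[...,1]>70)&(hsv[...,2]>90)).astype(np.uint8)
n,l,st,ce=cv2.connectedComponentsWithStats(m)
for i in range(1,n):
    if st[i,4]>150:
        print(st[i],ce[i].round(0),P[l==i].mean(0).round(3), P[l==i][:,2].max().round(3))
```

```text
(0, 0) [1.178 0.8   0.   ]
(559, 0) [ 1.113 -0.814  0.   ]
(0, 419) [-0.022  0.794  0.   ]
(559, 419) [-0.052 -0.743  0.   ]
[    0    27   560   158 36764] [360.  84.] [ 1.039 -0.185 -0.337] 1.247
[ 45 123  28  57 425] [ 59. 149.] [0.639 0.385 0.455] 1.247
[384 151  16  20 169] [391. 162.] [ 0.651 -0.297  0.093] 1.247
[333 165  35  33 377] [351. 181.] [ 0.611 -0.202  0.023] 0.031
[160 169  23  20 207] [170. 176.] [0.635 0.29  0.064] 1.247
[ 10 171  32  89 922] [ 26. 209.] [0.529 0.449 0.448] 1.247
[233 184  35  28 503] [250. 198.] [0.575 0.08  0.015] 1.247
[ 376  188  120  100 8695] [437. 239.] [ 0.445 -0.434  0.009] 1.247
[141 213  17  19 186] [149. 222.] [0.512 0.351 0.057] 0.17
[129 243  20  21 238] [139. 254.] [0.429 0.377 0.061] 1.247
[201 257  45  29 728] [223. 271.] [0.374 0.158 0.025] 1.247
[105 259  19  18 211] [114. 266.] [0.406 0.395 0.183] 1.247
[  44  367   61   34 1224] [ 75. 383.] [0.09  0.555 0.058] 1.247
```

View pics/topz.png

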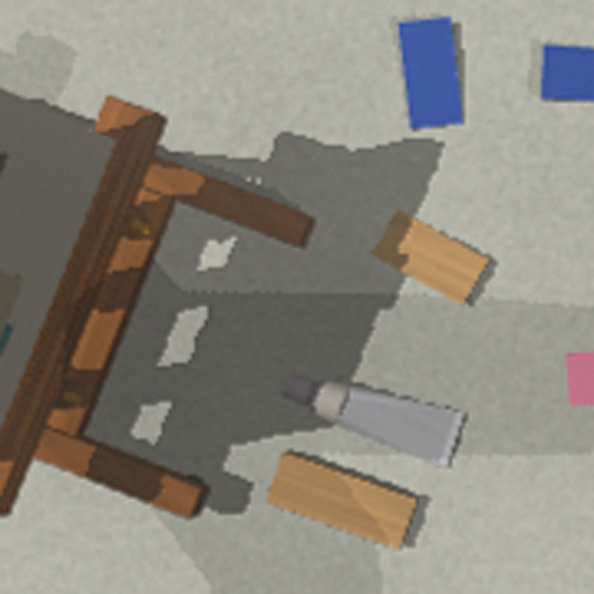

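View pics/sidez.png

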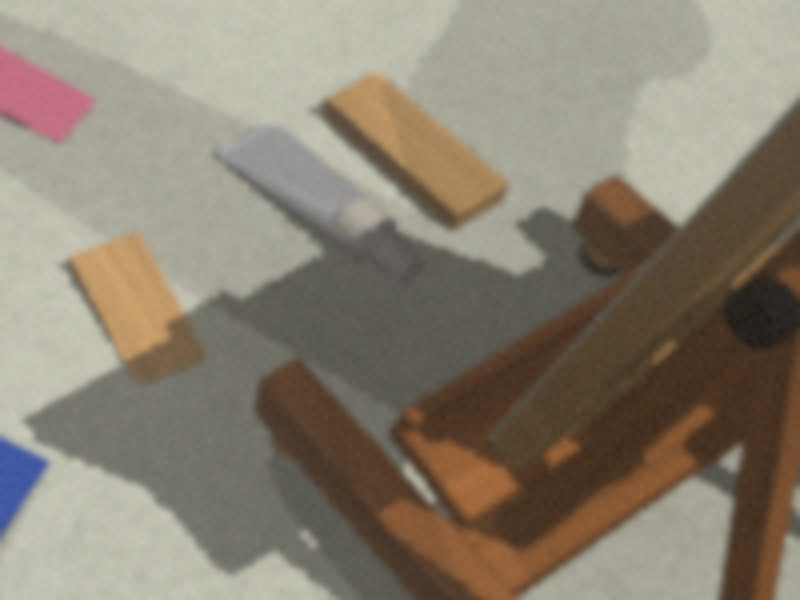

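Run:
```python
from h import *
c=load('top0'); f=lambda u,v,z: plane(c,120+(u+.5)/3.3-.5,120+(v+.5)/3.3-.5,z).round(4)
print('rail end',f(315,218,.054),f(303,246,.054),'back',f(205,180,.054),f(190,208,.054))
print('low rail end',f(207,488,.054),f(194,517,.054))
P=dep(c)
def sel(box,z0,z1):
    m=(P[...,0]>box[0])&(P[...,0]<box[1])&(P[...,1]>box[2])&(P[...,1]<box[3])&(P[...,2]>z0)&(P[...,2]<z1)
    return P[m]
for b,z in [((.5,.62,.12,.3),(.045,.065)),((.33,.45,.2,.36),(.045,.065)),((.5,.65,.03,.13),(.0045,.03)),((.3,.45,.08,.24),(.012,.04))]:
    q=sel(b,*z); r=cv2.minAreaRect(q[:,:2].astype(np.float32)*1000); print(len(q),r,q[:,2].mean()); print(cv2.boxPoints(r).round(0).tolist())
print('wedge', f(402,210,.002),f(373,252,.002),f(492,262,.015),f(468,302,.015))
for n in ['side0']:
    print(proj(load(n),[[.575,.08,.008],[.5,.2,.05]]))
```

```text
rail end [0.6067 0.1699 0.054 ] [0.5839 0.1802 0.054 ] back [0.6409 0.2602 0.054 ] [0.6181 0.273  0.054 ]
low rail end [0.3885 0.2628 0.054 ] [0.3653 0.2738 0.054 ]
248 ((611.1079711914062, 237.6959686279297), (123.39137268066406, 30.77066421508789), 78.23020935058594) 0.052343090798746474
[[583.0, 180.0], [614.0, 174.0], [639.0, 295.0], [609.0, 301.0]]
378 ((394.2746276855469, 317.6288757324219), (100.3521499633789, 28.797523498535156), 66.79338836669922) 0.0525299068379292
[[361.0, 277.0], [388.0, 266.0], [427.0, 358.0], [401.0, 369.0]]
397 ((576.6273803710938, 78.87130737304688), (150.03260803222656, 94.98619842529297), 2.622929573059082) 0.00923050180065805
[[500.0, 123.0], [504.0, 28.0], [654.0, 35.0], [649.0, 130.0]]
946 ((407.0040283203125, 146.3848876953125), (119.94978332519531, 122.21222686767578), 70.2034683227539) 0.017635933363037416
[[329.0, 111.0], [444.0, 69.0], [485.0, 182.0], [370.0, 224.0]]
wedge [0.6169 0.104  0.002 ] [0.5816 0.1298 0.002 ] [0.5689 0.0275 0.015 ] [0.5357 0.0486 0.015 ]
[[303.73763238 254.42810789]
 [367.55374884 245.49700755]]
```

>>> {"api": "move_arm", "payload": {"linear": [[0.019, 0.035, 0.003], [0.019, 0.035, 0.003], [0.019, 0.035, 0.003], [0.019, 0.035, 0.003], [0.019, 0.035, 0.003], [0.019, 0.035, 0.003], [0.019, 0.035, 0.003], [0.019, 0.035, 0.003], [0.019, 0.035, 0.003], [0.019, 0.035, 0.003], [0.019, 0.035, 0.003], [0.019, 0.035, 0.003], [0.019, 0.035, 0.003], [0.019, 0.035, 0.003], [0.019, 0.035, 0.003], [0.019, 0.035, 0.003], [0.019, 0.035, 0.003], [0.019, 0.035, 0.003]], "twist": [[0, 0, 2.8], [0, 0, 2.8], [0, 0, 2.8], [0, 0, 2.8], [0, 0, 2.8], [0, 0, 2.8], [0, 0, 2.8], [0, 0, 2.8], [0, 0, 2.8], [0, 0, 2.8], [0, 0, 2.8], [0, 0, 2.8], [0, 0, 2.8], [0, 0, 2.8], [0, 0, 2.8], [0, 0, 2.8], [0, 0, 2.8], [0, 0, 2.8]], "grip": 0.3}}

```text
time: 1.65
eef_pos: [0.5344, 0.0101, 0.2614]
tcp_rot: [0.826, 0.564, -0.002, -0.004]
contact_force: [0.7, -1.0, -0.5]
opening: 0.298
```

Run:
```python
from h import *
c=grab('wrist','wrist1'); print((-cv2.Rodrigues(np.array(c['rvec'],float))[0].T@np.array(c['tvec'],float).ravel()).round(3))
print(proj(c,[[.603,.193,.054],[.576,.077,0]]))
```

```text
[0.567 0.088 0.42 ]
[[288.08922668 -42.39655546]
 [303.8597266   95.38469474]]
```

View pics/wrist1.png

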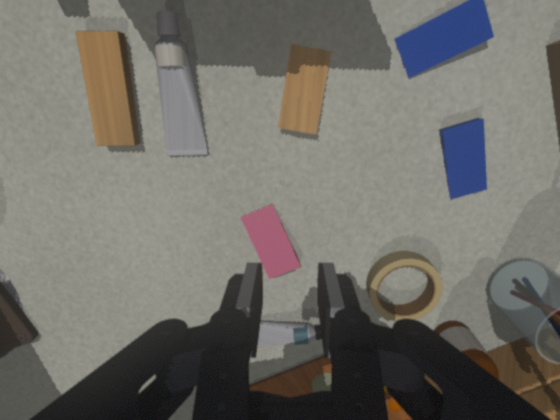

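```bash
cat >> h.py <<'E'
def wedge(c,lo,hi,roi,dbg=None):
    I=c['img']; h=cv2.cvtColor(I,cv2.COLOR_BGR2HSV)
    m=cv2.inRange(h,lo,hi); M=np.zeros_like(m); M[roi[1]:roi[3],roi[0]:roi[2]]=m[roi[1]:roi[3],roi[0]:roi[2]]
    n,l,st,ce=cv2.connectedComponentsWithStats(M); i=1+st[1:,4].argmax()
    k=cv2.findContours((l==i).astype(np.uint8),0,1)[0][0]
    b=cv2.boxPoints(cv2.minAreaRect(k)); return st[i],b
def pose(c,thin,blunt):
    a=[plane(c,*p,.002)[:2] for p in thin]; b=[plane(c,*p,.015)[:2] for p in blunt]
    A=(a[0]+a[1])/2;B=(b[0]+b[1])/2;d=A-B
    print('L',np.hypot(*d).round(4),'w',np.hypot(*(a[0]-a[1])).round(4),np.hypot(*(b[0]-b[1])).round(4),'C',((A+B)/2).round(4),'ang',np.degrees(np.arctan2(d[1],d[0])).round(1))
E
python3 - <<'E'
from h import *
c=load('wrist1')
s,b=wedge(c,(5,70,50),(25,255,255),(260,30,350,150)); print(s,b.round(1).tolist())
b=b[b[:,1].argsort()]; pose(c,b[:2],b[2:])
pose(c,[(293.5,45),(330,51)],[(279,129.5),(316.5,135)])
E
```

```text
[ 278   44   53   91 3398] [[276.3999938964844, 127.5999984741211], [290.8999938964844, 43.79999923706055], [330.79998779296875, 50.70000076293945], [316.3999938964844, 134.5]]
L 0.0902 w 0.0445 0.0465 C [0.5775 0.0827] ang 58.7
L 0.0907 w 0.0407 0.0435 C [0.5783 0.0812] ang 59.2
```

Run:
```python
from h import *
c=load('side0')
p=proj(c,[[.6067,.1699,.054],[.5839,.1802,.054],[.3885,.2628,.054],[.3653,.2738,.054],[.603,.193,.054],[.603,.193,.008]])
z=(p+.5-[270,180])*4-.5; print(z.round(0))
J=cv2.imread('pics/sidez.png')
for q in z: cv2.circle(J,tuple(int(x) for x in q),3,(0,255,0),-1)
cv2.imwrite('pics/sidez2.png',J)
```

```text
[[252. 365.]
 [290. 345.]
 [574. 183.]
 [607. 167.]
 [294. 381.]
 [284. 428.]]
```

View pics/sidez2.png

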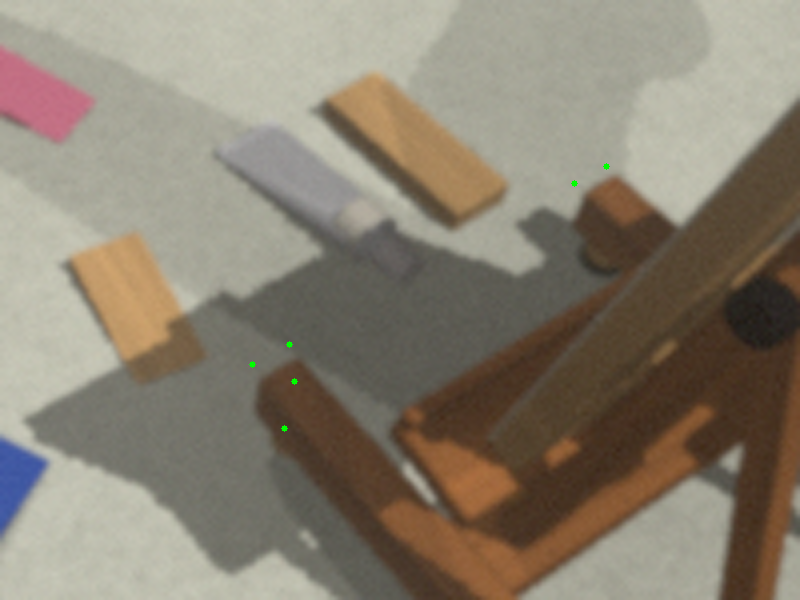

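Run:
```python
from h import *
c=load('side0'); f=lambda u,v,z: plane(c,270+(u+.5)/4-.5,180+(v+.5)/4-.5,z).round(4)
print(f(260,382,.054),f(298,362,.054),f(583,204,.054),f(617,177,.054))
c=load('wrist1');
w=proj(load('top0'),[[.603,.193,.054]]);print(w)
I=cv2.imread('pics/top0.png');cv2.imwrite('pics/topzz.png',cv2.resize(I[155:215,150:230],None,fx=10,fy=10,interpolation=cv2.INTER_CUBIC))
```

```text
[0.6137 0.1785 0.054 ] [0.5913 0.189  0.054 ] [0.4009 0.2728 0.054 ] [0.3697 0.2816 0.054 ]
[[206.64151422 187.32516413]]
```

View pics/topzz.png

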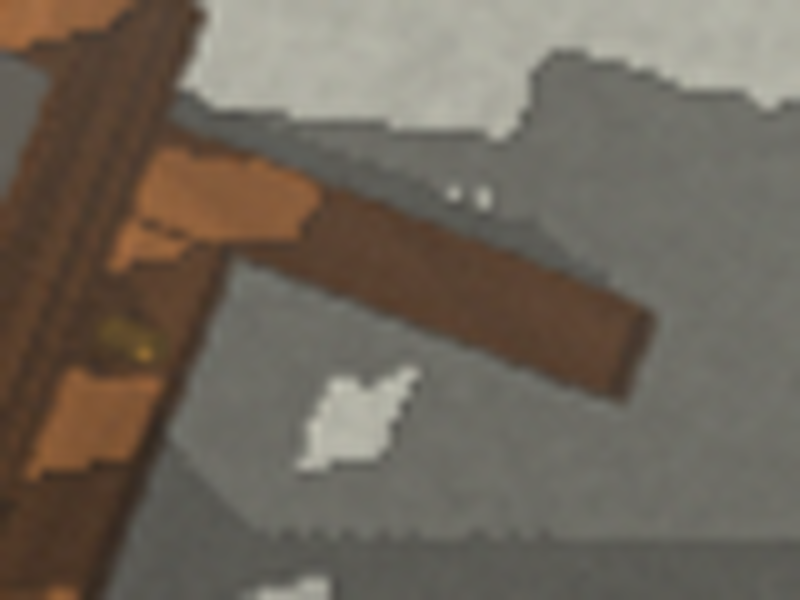

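>>> {"api": "move_arm", "payload": {"linear": [[-0.014, -0.03, 0.01], [-0.014, -0.03, 0.01]], "twist": [[-6.5, 2.6, 0], [-6.5, 2.6, 0]]}}

```text
time: 1.87
eef_pos: [0.5089, -0.0402, 0.2807]
tcp_rot: [0.816, 0.565, -0.104, 0.063]
contact_force: [-0.6, -0.1, -0.6]
opening: 0.3
```

>>> {"api": "move_arm", "payload": {"linear": [[0, 0, 0], [0, 0, 0], [0, 0, 0], [0, 0, 0]], "twist": [[6.5, -2.6, 0], [6.5, -2.6, 0], [6.5, -2.6, 0], [6.5, -2.6, 0]]}}

```text
time: 2.2
eef_pos: [0.5102, -0.0361, 0.2824]
tcp_rot: [0.81, 0.572, 0.103, -0.07]
contact_force: [-0.5, -0.4, -0.7]
opening: 0.303
```

Run:
```python
from h import *
c=load('top0'); f=lambda u,v,z: plane(c,150+(u+.5)/10-.5,155+(v+.5)/10-.5,z).round(4)
print('top',f(635,300,.054),f(607,392,.054),'bot',f(655,318,.02),f(628,403,.02))
c=grab('wrist','wrist2'); print((-cv2.Rodrigues(np.array(c['rvec'],float))[0].T@np.array(c['tvec'],float).ravel()).round(3))
print(proj(c,[[.61,.2,.054],[.577,.082,0]]))
```

```text
top [0.61   0.1754 0.054 ] [0.5852 0.1835 0.054 ] bot [0.6086 0.176  0.02  ] [0.5851 0.184  0.02  ]
[0.524 0.004 0.457]
[[301.89373833 -13.65627535]
 [306.54395071 109.03977383]]
```

View pics/wrist2.png

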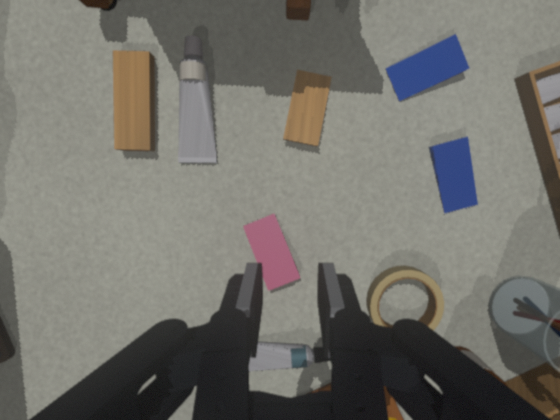

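>>> {"api": "move_arm", "payload": {"linear": [[0, 0, 0], [0, 0, 0]], "twist": [[6.5, -2.6, 0], [6.5, -2.6, 0]]}}

```text
time: 2.42
eef_pos: [0.5098, -0.0377, 0.2831]
tcp_rot: [0.792, 0.559, 0.205, -0.135]
contact_force: [0.1, 0.3, 0.4]
opening: 0.301
```

Run:
```python
from h import *
c=grab('wrist','wrist3'); I=c['img']
cv2.imwrite('pics/wrist3z.png',cv2.resize(I[0:200,180:440],None,fx=3,fy=3,interpolation=cv2.INTER_CUBIC))
```

```text
(no output)
```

View pics/wrist3z.png

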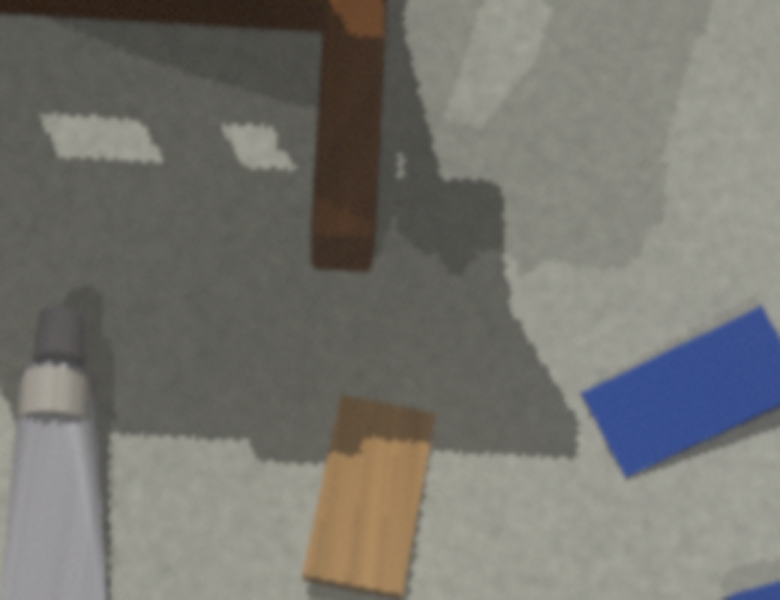

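Run:
```python
from h import *
c=load('wrist3'); g=lambda u,v: (180+(u+.5)/3-.5,(v+.5)/3-.5)
f=lambda u,v,z: plane(c,*g(u,v),z).round(4)
print('top',f(312,233,.054),f(375,236,.054),'bot',f(313,268,.02),f(371,270,.02),'back',f(322,45,.054),f(385,45,.054))
pose(c,[g(342,397),g(433,412)],[g(305,577),g(405,597)])
```

```text
top [0.5862 0.1855 0.054 ] [0.611  0.1753 0.054 ] bot [0.5874 0.1877 0.02  ] [0.6121 0.1779 0.02  ] back [0.6203 0.268  0.054 ] [0.6465 0.2589 0.054 ]
L 0.0908 w 0.0429 0.0448 C [0.5777 0.0817] ang 60.0
```

```bash
cat >> h.py <<'E'
from scipy.spatial.transform import Rotation as Ro
ST=np.array([.6067,.1995]); A0=np.radians(67.2)
d=np.array([np.cos(A0),np.sin(A0)]); nn=np.array([-d[1],d[0]])
def tw(psi):
    s=get_state(); a=np.radians(psi)/2
    r=(Ro.from_quat([np.cos(a),np.sin(a),0,0])*Ro.from_quat(s['tcp_rot']).inv()).as_rotvec(degrees=True)
    p=s['eef_pos']; q=p[:2]-ST
    print('t',round(s['time'],2),'pos',p.round(4),'s',(q@d).round(4),'l',(q@nn).round(4),'twist',r.round(2),'F',s['contact_force'].round(1),'op',round(s['opening'],3))
def go(sv,l): print('to',sv,l,'delta',(ST+sv*d+l*nn-get_state()['eef_pos'][:2]).round(4))
E
python3 -c "
from h import *
tw(67.2);go(-.1245,-.082)"
```

```text
t 2.47 pos [ 0.5084 -0.0395  0.2803] s -0.2584 l -0.002 twist [-26.44  11.02  -2.9 ] F [-0.7 -2.6 -2.7] op 0.3
to -0.1245 -0.082 delta [0.1256 0.0925]
```

>>> {"api": "move_arm", "payload": {"linear": [[0.0157, 0.0116, -0.018], [0.0157, 0.0116, -0.018], [0.0157, 0.0116, -0.018], [0.0157, 0.0116, -0.018], [0.0157, 0.0116, -0.018], [0.0157, 0.0116, -0.018], [0.0157, 0.0116, -0.018], [0.0157, 0.0116, -0.018]], "twist": [[-3.3, 1.38, -0.36], [-3.3, 1.38, -0.36], [-3.3, 1.38, -0.36], [-3.3, 1.38, -0.36], [-3.3, 1.38, -0.36], [-3.3, 1.38, -0.36], [-3.3, 1.38, -0.36], [-3.3, 1.38, -0.36]]}}

```text
time: 3.13
eef_pos: [0.6387, 0.049, 0.1332]
tcp_rot: [0.837, 0.547, -0.011, 0.02]
contact_force: [0.9, -0.9, -0.9]
opening: 0.297
```

```bash
python3 -c "
from h import *
tw(67.2);go(-.1245,-.082);grab('wrist','wrist4')"
```

```text
t 3.13 pos [0.6387 0.049  0.1332] s -0.1263 l -0.0878 twist [2.59 0.18 0.84] F [ 0.9 -0.9 -0.9] op 0.297
to -0.1245 -0.082 delta [-0.0046  0.0039]
```

View pics/wrist4.png

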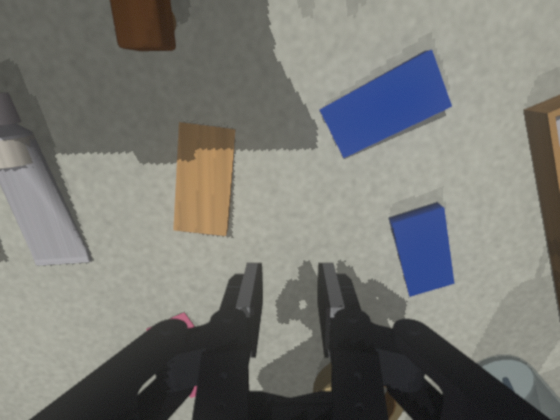

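>>> {"api": "move_arm", "payload": {"linear": [[-0.001, 0.001, -0.03], [-0.001, 0.001, -0.03], [-0.001, 0.001, -0.03], [-0.001, 0.0, -0.015], [0, 0, 0]], "twist": [[0.6, 0.05, 0.2], [0.6, 0.05, 0.2], [0.6, 0.05, 0.2], [0.6, 0.05, 0.2], [0, 0, 0]]}}

```text
time: 3.6
eef_pos: [0.635, 0.0631, 0.0139]
tcp_rot: [0.829, 0.559, -0.006, 0.001]
contact_force: [-0.1, -0.9, -0.2]
opening: 0.299
```

```bash
python3 -c "
from h import *
tw(67.2);go(-.1245,-.082);grab('wrist','wrist5')"
```

```text
t 3.6 pos [0.635  0.0631 0.0139] s -0.1148 l -0.0789 twist [ 0.51 -0.54 -0.82] F [-0.1 -0.9 -0.2] op 0.299
to -0.1245 -0.082 delta [-0.0009 -0.0101]
```

View pics/wrist5.png

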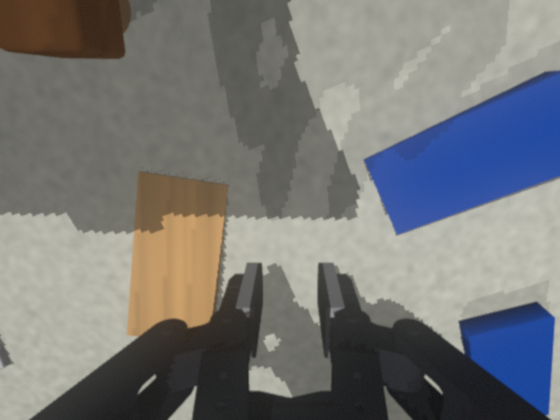

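>>> {"api": "move_arm", "payload": {"linear": [[-0.001, -0.005, 0], [0, -0.005, -0.0025], [0, 0, -0.002], [0, 0, -0.001]], "twist": [[0.5, -0.5, -0.8], [0, 0, 0], [0, 0, 0], [0, 0, 0]]}}

```text
time: 3.98
eef_pos: [0.6378, 0.0522, 0.0147]
tcp_rot: [0.833, 0.553, 0.003, 0.004]
contact_force: [-0.3, 0.8, -0.4]
opening: 0.302
```

```bash
python3 -c "
from h import *
tw(67.2)"
```

```text
t 3.98 pos [0.6378 0.0522 0.0147] s -0.1237 l -0.0857 twist [0.14 0.55 0.01] F [-0.3  0.8 -0.4] op 0.302
```

>>> {"api": "move_arm", "payload": {"linear": [[0, 0, -0.0025], [0, 0, -0.0025], [0, 0, 0]], "twist": [[0, 0, 0], [0, 0, 0], [0, 0, 0]]}}

```text
time: 4.23
eef_pos: [0.6401, 0.0514, 0.0127]
tcp_rot: [0.833, 0.553, 0.006, 0.006]
contact_force: [-0.5, 0.3, -0.9]
opening: 0.3
```

```bash
python3 -c "
from h import *
tw(67.2);tw(67.2);read_camera('side');tw(67.2);read_camera('side');tw(67.2)"
```

```text
t 4.23 pos [0.6401 0.0514 0.0127] s -0.1236 l -0.0882 twist [0.19 0.89 0.08] F [-0.5  0.3 -0.9] op 0.3
t 4.23 pos [0.6401 0.0514 0.0127] s -0.1236 l -0.0882 twist [0.19 0.89 0.08] F [-0.5  0.3 -0.9] op 0.3
t 4.28 pos [0.6404 0.0514 0.0129] s -0.1235 l -0.0884 twist [0.19 0.92 0.07] F [ 0.1 -0.6 -0.1] op 0.298
t 4.33 pos [0.6403 0.0515 0.0128] s -0.1235 l -0.0883 twist [0.19 0.91 0.07] F [-0.1 -0.5 -0.4] op 0.302
```

>>> {"api": "move_arm", "payload": {"linear": [[-0.002, 0, -0.003], [-0.001, 0, -0.002]], "twist": [[0.2, 0.9, 0], [0, 0, 0]]}}

```text
time: 4.5
eef_pos: [0.6377, 0.0516, 0.0084]
tcp_rot: [0.833, 0.553, 0.0, -0.0]
contact_force: [0.3, -0.7, 0.3]
opening: 0.301
```

```bash
python3 -c "
from h import *
tw(67.2);grab('side','side1');tw(67.2)"
```

```text
t 4.5 pos [0.6377 0.0516 0.0084] s -0.1243 l -0.0859 twist [-0.02  0.02  0.05] F [ 0.3 -0.7  0.3] op 0.301
t 4.55 pos [0.6372 0.0517 0.0078] s -0.1245 l -0.0854 twist [-0.02 -0.02  0.05] F [-0.9 -1.  -1. ] op 0.3
```

View pics/side1.png

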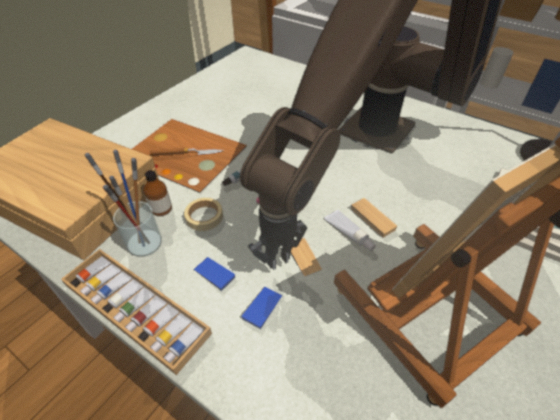

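>>> {"api": "move_arm", "payload": {"linear": [[-0.0037, 0.0016, 0.0005], [-0.0037, 0.0016, 0], [-0.0037, 0.0016, 0], [-0.0037, 0.0016, 0], [-0.0037, 0.0016, 0]], "twist": [[0, 0, 0], [0, 0, 0], [0, 0, 0], [0, 0, 0], [0, 0, 0]]}}

```text
time: 4.97
eef_pos: [0.6167, 0.0603, 0.0074]
tcp_rot: [0.833, 0.553, -0.001, -0.001]
contact_force: [0.3, 0.7, -0.2]
opening: 0.3
```

```bash
python3 -c "
from h import *
tw(67.2);grab('wrist','wrist6');tw(67.2)"
```

```text
t 4.97 pos [0.6167 0.0603 0.0074] s -0.1244 l -0.0631 twist [-0.03 -0.11  0.06] F [ 0.3  0.7 -0.2] op 0.3
t 5.02 pos [0.6157 0.0607 0.0072] s -0.1244 l -0.0621 twist [-0.04 -0.19  0.04] F [ 0.1 -0.   0.3] op 0.302
```

View pics/wrist6.png

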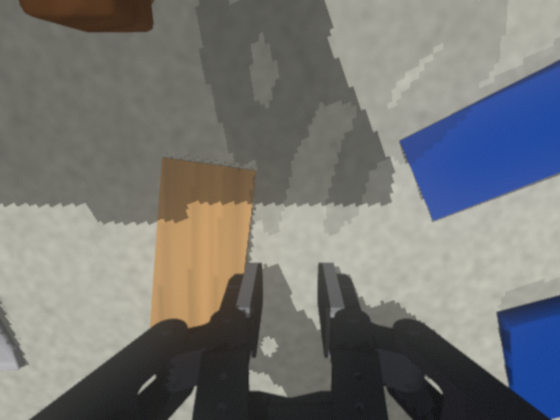

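>>> {"api": "move_arm", "payload": {"linear": [[-0.003, 0.0013, 0.0005], [-0.003, 0.0013, 0.0003], [-0.003, 0.0013, 0.0003], [0, 0, 0]], "twist": [[0, 0.15, 0], [0, 0, 0], [0, 0, 0], [0, 0, 0]]}}

```text
time: 5.35
eef_pos: [0.6054, 0.0654, 0.0087]
tcp_rot: [0.833, 0.553, -0.002, -0.002]
contact_force: [0.1, -0.1, 0.0]
opening: 0.299
```

```bash
python3 -c "
from h import *
tw(67.2);grab('wrist','wrist7');tw(67.2)"
```

```text
t 5.35 pos [0.6054 0.0654 0.0087] s -0.1241 l -0.0507 twist [-0.04 -0.34  0.02] F [ 0.1 -0.1  0. ] op 0.299
t 5.4 pos [0.6057 0.0653 0.0088] s -0.1241 l -0.0511 twist [-0.04 -0.32  0.02] F [0.2 0.2 0. ] op 0.301
```

View pics/wrist7.png

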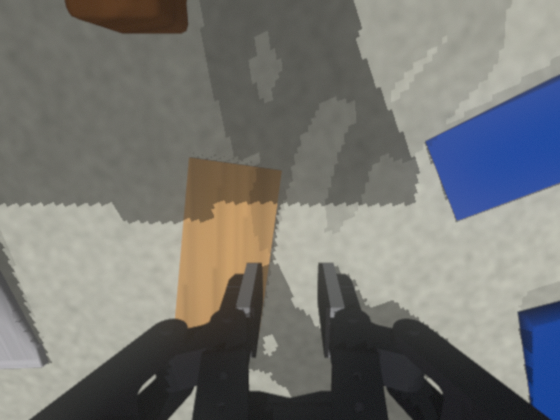

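Run:
```python
from h import *
c=load('wrist7'); s=get_state(); R=Ro.from_quat(s['tcp_rot'])
for z in (.0,.008):
  for x in (-.011,.011):
    print(z,x,[(y,proj(c,s['eef_pos']+R.apply([x,y,z]))[0].round(0).tolist()) for y in (-.027,-.013,.013,.027)])
g=lambda u,v:(u,v)
print([plane(c,*p,z).round(4) for p,z in [((190,157),.002),((281,169),.002),((177,318),.013)]])
I=c['img'];cv2.imwrite('pics/wrist7z.png',cv2.resize(I[150:350,150:380],None,fx=3,fy=3,interpolation=cv2.INTER_CUBIC))
```

```text
0.0 -0.011 [(-0.027, [238.0, 282.0]), (-0.013, [265.0, 282.0]), (0.013, [314.0, 282.0]), (0.027, [341.0, 282.0])]
0.0 0.011 [(-0.027, [236.0, 244.0]), (-0.013, [264.0, 244.0]), (0.013, [315.0, 244.0]), (0.027, [343.0, 244.0])]
0.008 -0.011 [(-0.027, [240.0, 274.0]), (-0.013, [266.0, 274.0]), (0.013, [313.0, 274.0]), (0.027, [339.0, 274.0])]
0.008 0.011 [(-0.027, [238.0, 237.0]), (-0.013, [265.0, 237.0]), (0.013, [314.0, 237.0]), (0.027, [341.0, 237.0])]
[array([0.5824, 0.1331, 0.002 ]), array([0.6204, 0.1108, 0.002 ]), array([0.5391, 0.0605, 0.013 ])]
```

View pics/wrist7z.png

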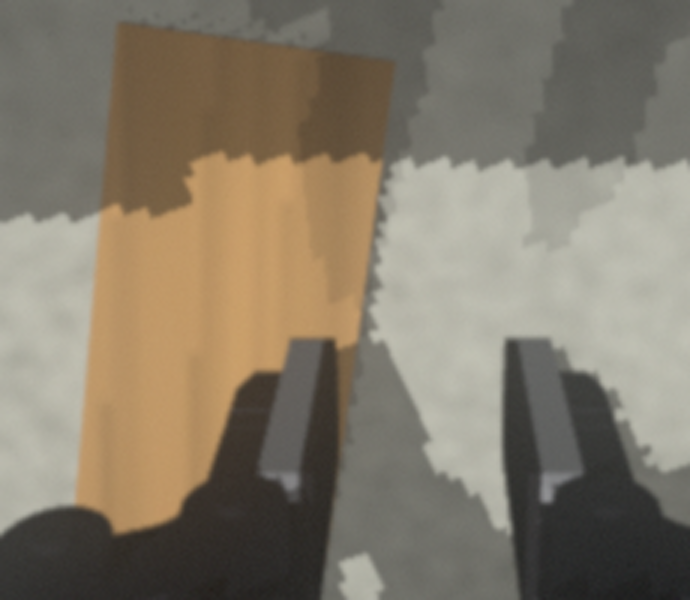

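Run:
```python
from h import *
c=load('wrist7'); s=get_state(); R=Ro.from_quat(s['tcp_rot'])
P=dep(c)
for u,v in [(246,264),(250,264),(255,264),(259,264),(252,272),(245,280),(240,300),(322,264),(326,266),(330,270),(230,280)]:
    print((u,v),R.inv().apply(P[v,u]-s['eef_pos']).round(4))
c=load('wrist4')
```

```text
(246, 264) [ 0.0109 -0.0193 -0.021 ]
(250, 264) [ 0.0118 -0.0173 -0.0227]
(255, 264) [ 0.011  -0.0152 -0.0213]
(259, 264) [ 0.0111 -0.0134 -0.0215]
(252, 272) [ 0.0109 -0.0158 -0.0282]
(245, 280) [ 0.0116 -0.0178 -0.0359]
(240, 300) [ 0.0109 -0.0181 -0.0489]
(322, 264) [ 0.0117  0.0143 -0.0225]
(326, 266) [ 0.0115  0.0159 -0.024 ]
(330, 270) [ 0.0111  0.0174 -0.0269]
(230, 280) [ 0.0073 -0.0253 -0.0287]
```

Run:
```python
from h import *
c=load('wrist7'); P=dep(c)
for u,v in [(300,240),(290,300),(300,180),(230,200),(230,170),(200,300),(240,255),(270,250),(252,255),(252,259),(252,262)]: print((u,v),P[v,u].round(4))
print(get_state()['eef_pos'])
c=grab('side','side2'); I=c['img']; s=get_state();R=Ro.from_quat(s['tcp_rot'])
pts=[s['eef_pos']+R.apply(q) for q in ([0,0,0],[.0,.016,.008],[0,-.016,.008],[0,.016,-.021],[0,-.016,-.021])]
z=(proj(c,pts)+.5-[220,190])*4-.5
Z=cv2.resize(I[190:310,220:380],None,fx=4,fy=4,interpolation=cv2.INTER_CUBIC)
for q in z: cv2.circle(Z,tuple(int(x) for x in q),2,(0,255,0),-1)
cv2.imwrite('pics/side2z.png',Z)
```

```text
(300, 240) [ 6.143e-01  7.150e-02 -1.000e-04]
(290, 300) [0.5954 0.0403 0.0009]
(300, 180) [ 6.266e-01  1.016e-01 -3.000e-04]
(230, 200) [0.5913 0.1067 0.0044]
(230, 170) [0.5975 0.12   0.0026]
(200, 300) [0.5556 0.0657 0.0131]
(240, 255) [0.5843 0.0792 0.0084]
(270, 250) [0.5994 0.0757 0.008 ]
(252, 255) [0.59   0.0769 0.0086]
(252, 259) [0.5892 0.0751 0.0091]
(252, 262) [0.5887 0.0739 0.0099]
[0.60570076 0.06530374 0.00875531]
```

View pics/side2z.png

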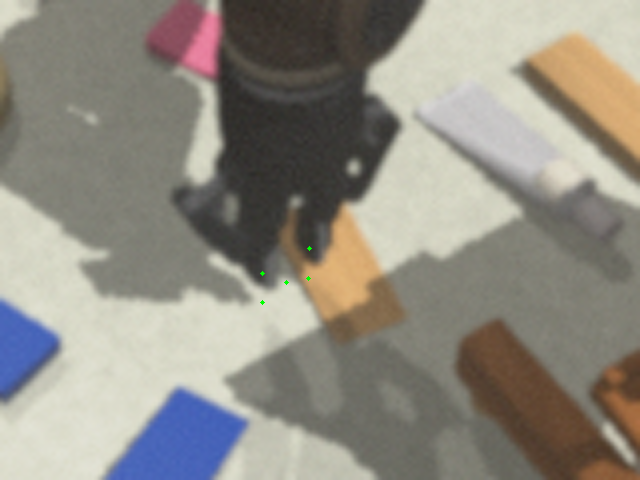

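>>> {"api": "move_arm", "payload": {"linear": [[0.01, -0.0042, 0], [0.01, -0.0042, 0], [0.01, -0.0042, 0], [0, 0, -0.004], [0, 0, -0.004], [0, 0, 0]], "twist": [[0, -0.3, 0], [0, 0, 0], [0, 0, 0], [0, 0, 0], [0, 0, 0], [0, 0, 0]]}}

```text
time: 5.95
eef_pos: [0.6415, 0.05, 0.0008]
tcp_rot: [0.833, 0.553, 0.002, 0.001]
contact_force: [-0.8, -0.7, 0.0]
opening: 0.303
```

```bash
cat >> h.py <<'E'
def tips(tag):
    c=grab('wrist',tag); s=get_state(); R=Ro.from_quat(s['tcp_rot']); P=dep(c)
    Q=R.inv().apply((P-s['eef_pos']).reshape(-1,3)).reshape(P.shape)
    m=(abs(Q[...,0]-.010)<.003)&(abs(Q[...,1])<.03)&(P[...,2]>.0)&(Q[...,2]>-.06)&(c['img'].max(2)<110)
    m[:250]=0
    for sg in (-1,1):
        k=m&(sg*Q[...,1]>0); q=Q[k]
        if len(q): t=q[q[:,2]>np.percentile(q[:,2],97)]; print('tip',sg,t.mean(0).round(4),'world z',(P[k][:,2]).min().round(4),'y range',q[:,1].min().round(4),q[:,1].max().round(4))
E
python3 -c "
from h import *
tw(67.2);tips('wrist8');tw(67.2)"
```

```text
t 5.95 pos [0.6415 0.05   0.0008] s -0.1243 l -0.09 twist [-0.    0.24  0.09] F [-0.8 -0.7  0. ] op 0.303
tip -1 [ 0.0107 -0.0144 -0.0216] world z 0.0199 y range -0.03 -0.0121
tip 1 [ 0.0106  0.0166 -0.0219] world z 0.0208 y range 0.0133 0.03
t 6.0 pos [0.6413 0.0501 0.0009] s -0.1243 l -0.0898 twist [-0.    0.24  0.08] F [-0.4  0.3 -0. ] op 0.299
```

>>> {"api": "move_arm", "payload": {"linear": [[0, 0, -0.004], [0, 0, -0.004], [0, 0, -0.002], [0, 0, 0]], "twist": [[0, 0, 0], [0, 0, 0], [0, 0, 0], [0, 0, 0]]}}

```text
time: 6.33
eef_pos: [0.64, 0.0505, -0.0109]
tcp_rot: [0.833, 0.553, 0.001, 0.0]
contact_force: [-0.2, -0.9, 0.0]
opening: 0.3
```

```bash
python3 -c "
from h import *
tw(67.2);tips('wrist9');tw(67.2)"
```

```text
t 6.33 pos [ 0.64    0.0505 -0.0109] s -0.1244 l -0.0884 twist [-0.02  0.12  0.06] F [-0.2 -0.9  0. ] op 0.3
tip -1 [ 0.0106 -0.0146 -0.0214] world z 0.0082 y range -0.03 -0.0122
tip 1 [ 0.0108  0.0162 -0.0217] world z 0.0088 y range 0.0131 0.03
t 6.38 pos [ 0.64    0.0506 -0.0108] s -0.1244 l -0.0884 twist [-0.02  0.11  0.06] F [ 0.5 -0.2  0. ] op 0.297
```

View pics/wrist9.png

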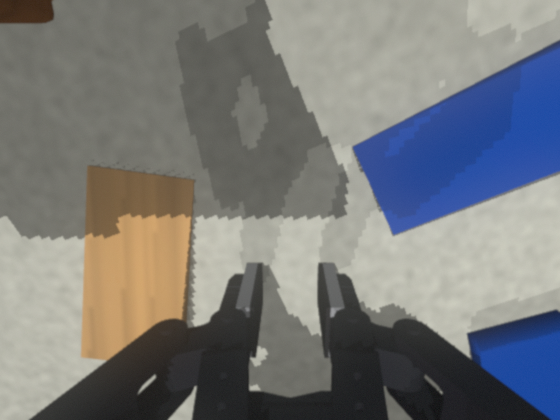

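>>> {"api": "move_arm", "payload": {"linear": [[0, 0, -0.004], [0, 0, -0.003], [-0.0037, 0.0016, 0], [-0.0037, 0.0016, 0], [-0.0037, 0.0016, 0], [-0.0037, 0.0016, 0], [-0.0037, 0.0016, 0], [0, 0, 0]], "twist": [[0, 0.1, 0], [0, 0, 0], [0, 0, 0], [0, 0, 0], [0, 0, 0], [0, 0, 0], [0, 0, 0], [0, 0, 0]]}}

```text
time: 7.05
eef_pos: [0.6205, 0.0595, -0.0157]
tcp_rot: [0.833, 0.553, 0.0, 0.0]
contact_force: [-0.3, -0.8, -0.3]
opening: 0.303
```

```bash
python3 -c "
from h import *
tw(67.2);tips('wrist10');tw(67.2)"
```

```text
t 7.05 pos [ 0.6205  0.0595 -0.0157] s -0.1237 l -0.067 twist [0.   0.03 0.  ] F [-0.3 -0.8 -0.3] op 0.303
tip -1 [ 0.0105 -0.0154 -0.0214] world z 0.0007 y range -0.0299 -0.0125
tip 1 [ 0.0109  0.016  -0.0219] world z 0.004 y range 0.0128 0.0299
t 7.1 pos [ 0.6208  0.0594 -0.0156] s -0.1237 l -0.0673 twist [0.   0.04 0.  ] F [ 0.2  0.4 -0.1] op 0.298
```

View pics/wrist10.png

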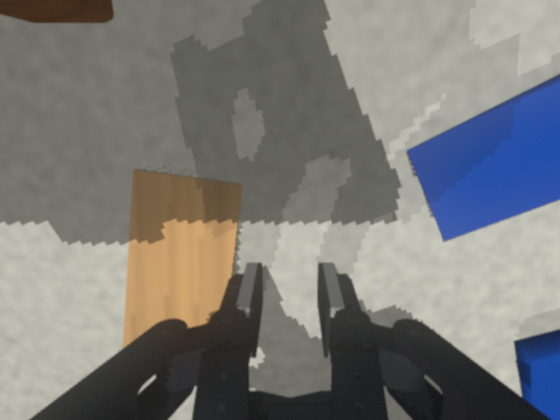

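>>> {"api": "move_arm", "payload": {"linear": [[-0.002, 0.0008, -0.002], [-0.0033, 0.0014, 0], [-0.0033, 0.0014, 0], [-0.0033, 0.0014, 0], [-0.0033, 0.0014, 0], [0, 0, 0]], "twist": [[0, 0, 0], [0, 0, 0], [0, 0, 0], [0, 0, 0], [0, 0, 0], [0, 0, 0]]}}

```text
time: 7.6
eef_pos: [0.6082, 0.0651, -0.0149]
tcp_rot: [0.833, 0.553, 0.003, 0.003]
contact_force: [0.4, 0.5, -0.1]
opening: 0.299
```

```bash
python3 -c "
from h import *
tw(67.2);tips('wrist11');tw(67.2)"
```

```text
t 7.6 pos [ 0.6082  0.0651 -0.0149] s -0.1233 l -0.0534 twist [ 0.11  0.5  -0.01] F [ 0.4  0.5 -0.1] op 0.299
tip -1 [ 0.0104 -0.0165 -0.0198] world z 0.0001 y range -0.0298 -0.0124
tip 1 [ 0.0109  0.0163 -0.0223] world z 0.0052 y range 0.0129 0.0297
t 7.65 pos [ 0.6083  0.065  -0.0148] s -0.1234 l -0.0536 twist [ 0.12  0.51 -0.01] F [ 0.5 -0.1  0.9] op 0.3
```

View pics/wrist11.png

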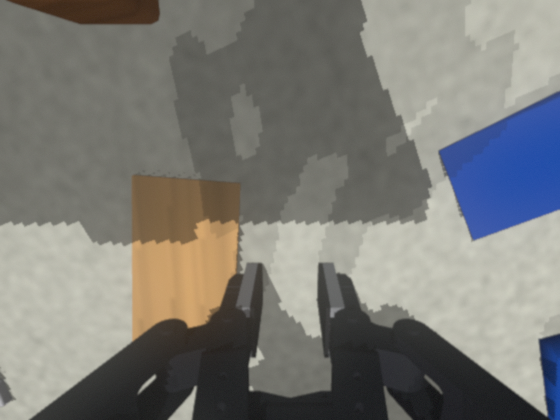

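```bash
cat >> h.py <<'E'
def sl(c,u,v,z):
    q=plane(c,u,v,z)[:2]-ST; return (q@d).round(4),(q@nn).round(4)
E
python3 -c "
from h import *
c=load('wrist11')
print(sl(c,133,175,.002),sl(c,241,182,.002),sl(c,133,335,.0125),sl(c,240,235,.006))
print('rail',sl(c,80,22,.02),sl(c,158,22,.02))
c=load('wrist4')
print('rail w4 bot',sl(c,122,48,.02),sl(c,173,50,.02))
"
```

```text
(np.float64(-0.0729), np.float64(0.0115)) (np.float64(-0.076), np.float64(-0.0333)) (np.float64(-0.145), np.float64(0.0177)) (np.float64(-0.0985), np.float64(-0.0323))
rail (np.float64(-0.019), np.float64(0.0128)) (np.float64(-0.019), np.float64(-0.0118))
rail w4 bot (np.float64(-0.0178), np.float64(0.0247)) (np.float64(-0.0196), np.float64(-0.0104))
```

>>> {"api": "move_arm", "payload": {"linear": [[-0.0033, 0.0014, -0.001], [-0.0033, 0.0014, -0.0005], [-0.0028, 0.0012, 0], [0, 0, 0]], "twist": [[0.1, 0.5, 0], [0, 0, 0], [0, 0, 0], [0, 0, 0]]}}

```text
time: 7.98
eef_pos: [0.5995, 0.0691, -0.0157]
tcp_rot: [0.833, 0.553, 0.001, 0.001]
contact_force: [-0.2, -0.2, 1.7]
opening: 0.301
```

```bash
python3 -c "
from h import *
tw(67.2);tips('wrist12');tw(67.2)"
```

```text
t 7.98 pos [ 0.5995  0.0691 -0.0157] s -0.123 l -0.0439 twist [ 0.03  0.13 -0.01] F [-0.2 -0.2  1.7] op 0.301
tip -1 [ 0.0097 -0.015  -0.0196] world z 0.0 y range -0.0299 -0.0118
tip 1 [ 0.0107  0.0166 -0.0222] world z 0.0043 y range 0.013 0.03
t 8.03 pos [ 0.5996  0.0691 -0.0157] s -0.1229 l -0.044 twist [ 0.02  0.12 -0.  ] F [-0.4 -0.9  1.5] op 0.298
```

View pics/wrist12.png

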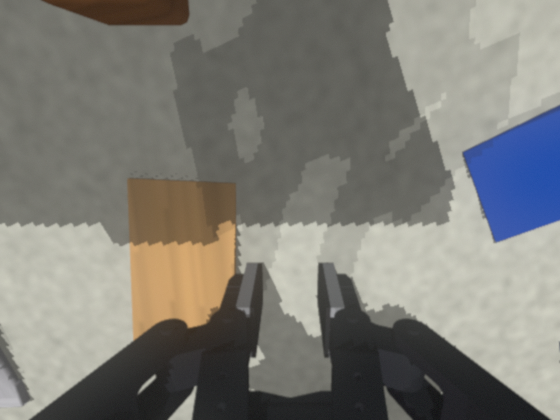

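```bash
python3 -c "
from h import *
c=load('wrist12')
print(sl(c,128,178,.002),sl(c,236,182,.002),sl(c,133,338,.0125),sl(c,131,270,.0085),sl(c,237,240,.006))
print('rail',sl(c,108,23,.02),sl(c,188,23,.02))
"
```

```text
(np.float64(-0.0737), np.float64(0.0229)) (np.float64(-0.0755), np.float64(-0.0219)) (np.float64(-0.1459), np.float64(0.0271)) (np.float64(-0.1133), np.float64(0.0248)) (np.float64(-0.1001), np.float64(-0.0217))
rail (np.float64(-0.019), np.float64(0.013)) (np.float64(-0.019), np.float64(-0.0122))
```

>>> {"api": "move_arm", "payload": {"linear": [[0.009, -0.004, 0.0], [0.004, -0.002, 0.03], [0, 0, 0.03], [-0.012, -0.02, 0], [-0.012, -0.022, 0], [-0.012, -0.022, 0], [-0.012, -0.0, 0], [0, 0, 0]], "twist": [[0, 0, 0], [0, 0, 0], [0, 0, 0], [0, 0, 0], [0, 0, 0], [0, 0, 0], [0, 0, 0], [0, 0, 0]]}}

```text
time: 8.7
eef_pos: [0.5574, -0.0007, 0.0439]
tcp_rot: [0.832, 0.554, -0.005, -0.005]
contact_force: [-0.1, 0.6, -0.6]
opening: 0.3
```

```bash
python3 -c "
from h import *
tw(67.2);tips('wrist13');go(-.192,.0015)
c=load('top0')
print([sl(c,u,v,.008) for u,v in [(292,226),(293,244),(325,224),(325,242)]])
"
```

```text
t 8.7 pos [ 0.5574 -0.0007  0.0439] s -0.2037 l -0.0322 twist [-0.17 -0.87 -0.15] F [-0.1  0.6 -0.6] op 0.3
tip -1 [ 0.0104 -0.0162 -0.0207] world z 0.0627 y range -0.0298 -0.0133
tip 1 [ 0.0103  0.0149 -0.0205] world z 0.0623 y range 0.012 0.0297
to -0.192 0.0015 delta [-0.0277  0.024 ]
[(np.float64(-0.2607), np.float64(0.0147)), (np.float64(-0.2813), np.float64(0.0605)), (np.float64(-0.3444), np.float64(-0.0236)), (np.float64(-0.3623), np.float64(0.0231))]
```

View pics/wrist13.png

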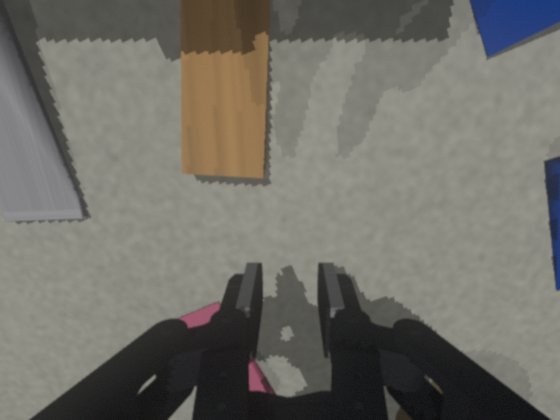

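```bash
python3 -c "
from h import *
c=load('wrist13')
print(sl(c,181,174,.015),sl(c,264,178,.015),sl(c,182,50,.006),sl(c,270,50,.006))
"
```

```text
(np.float64(-0.1642), np.float64(0.0282)) (np.float64(-0.1662), np.float64(-0.0179)) (np.float64(-0.1006), np.float64(0.024)) (np.float64(-0.1005), np.float64(-0.0217))
```

>>> {"api": "move_arm", "payload": {"linear": [[-0.014, 0.012, -0.015], [-0.014, 0.012, -0.02], [0, 0, -0.02], [0, 0, -0.006], [0, 0, 0]], "twist": [[-0.1, -0.5, -0.1], [-0.1, -0.3, 0], [0, 0, 0], [0, 0, 0], [0, 0, 0]]}}

```text
time: 9.17
eef_pos: [0.5347, 0.0242, -0.0158]
tcp_rot: [0.832, 0.555, 0.002, 0.003]
contact_force: [-2.8, -3.3, 13.6]
opening: 0.304
```

```bash
python3 -c "
from h import *
tw(67.2);tips('wrist14');go(-.192,.0015)
"
```

```text
t 9.17 pos [ 0.5347  0.0242 -0.0158] s -0.1895 l -0.0016 twist [ 0.17  0.44 -0.16] F [-2.8 -3.3 13.6] op 0.304
tip -1 [ 0.0099 -0.0147 -0.0192] world z 0.0 y range -0.0298 -0.0112
tip 1 [ 0.0101  0.0159 -0.0198] world z 0.0003 y range 0.0127 0.03
to -0.192 0.0015 delta [-0.0042 -0.0011]
```

View pics/wrist14.png

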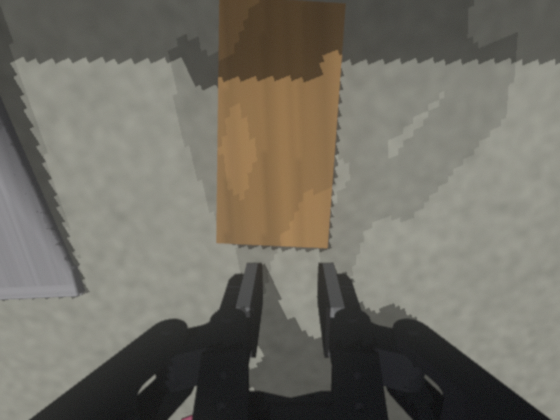

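>>> {"api": "move_arm", "payload": {"linear": [[0, 0, 0.003], [-0.0046, 0.001, 0.001], [0, 0, 0]], "twist": [[0.1, 0.4, -0.1], [0, 0, 0], [0, 0, 0]]}}

```text
time: 9.47
eef_pos: [0.5326, 0.0257, -0.0103]
tcp_rot: [0.833, 0.554, 0.001, 0.001]
contact_force: [-0.3, 0.2, 0.1]
opening: 0.301
```

```bash
python3 -c "
from h import *
tw(67.2);tips('wrist15');c=load('wrist15')
"
```

```text
t 9.47 pos [ 0.5326  0.0257 -0.0103] s -0.1889 l 0.0009 twist [ 0.04  0.13 -0.07] F [-0.3  0.2  0.1] op 0.301
tip -1 [ 0.0106 -0.0159 -0.0207] world z 0.008 y range -0.0299 -0.013
tip 1 [ 0.0105  0.0152 -0.0205] world z 0.0079 y range 0.0124 0.03
```

View pics/wrist15.png

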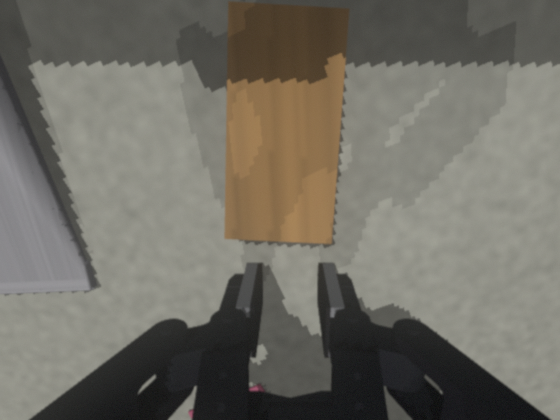

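>>> {"api": "move_arm", "payload": {"linear": [[-0.0025, 0.002, -0.0025], [0.0008, 0.004, 0], [0.0016, 0.0037, 0], [0.0016, 0.0037, 0], [0.0016, 0.0037, 0], [0.0016, 0.0037, 0], [0, 0, 0]], "twist": [[0, 0.1, 0], [0, 0, 0], [0, 0, 0], [0, 0, 0], [0, 0, 0], [0, 0, 0], [0, 0, 0]]}}

```text
time: 10.1
eef_pos: [0.5391, 0.0486, -0.0123]
tcp_rot: [0.833, 0.554, 0.001, 0.001]
contact_force: [-0.7, 0.3, -0.3]
opening: 0.304
```

```bash
python3 -c "
from h import *
tw(67.2);tips('wrist16');tw(67.2)
"
```

```text
t 10.1 pos [ 0.5391  0.0486 -0.0123] s -0.1653 l 0.0039 twist [ 0.05  0.17 -0.05] F [-0.7  0.3 -0.3] op 0.304
tip -1 [ 0.0076 -0.0208 -0.025 ] world z 0.0107 y range -0.0299 -0.0122
tip 1 [ 0.0079  0.0221 -0.0227] world z 0.0001 y range 0.0131 0.0297
t 10.15 pos [ 0.539   0.0484 -0.0123] s -0.1655 l 0.0039 twist [ 0.06  0.17 -0.06] F [-0.4  0.7 -0.4] op 0.3
```

View pics/wrist16.png

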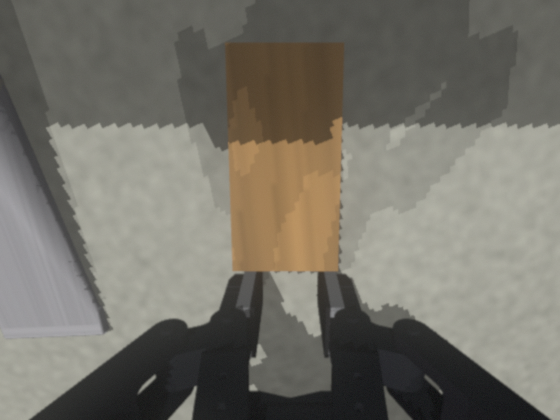

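```bash
python3 -c "
from h import *
c=load('wrist16')
print(sl(c,226,42,.002),sl(c,344,42,.002),sl(c,233,271,.015),sl(c,338,271,.015))
"
```

```text
(np.float64(-0.0643), np.float64(0.0275)) (np.float64(-0.0642), np.float64(-0.017)) (np.float64(-0.1544), np.float64(0.0276)) (np.float64(-0.1545), np.float64(-0.0172))
```

>>> {"api": "move_arm", "payload": {"linear": [[0.0019, 0.00355, 0], [0.0019, 0.00355, 0], [0.0019, 0.00355, 0], [0.0019, 0.00355, 0], [0.0019, 0.00355, 0], [0.0019, 0.00355, 0], [0.0019, 0.00355, 0], [0.0019, 0.00355, 0], [0.0019, 0.00355, 0], [0, 0, 0]], "twist": [[0, 0.1, 0], [0, 0, 0], [0, 0, 0], [0, 0, 0], [0, 0, 0], [0, 0, 0], [0, 0, 0], [0, 0, 0], [0, 0, 0], [0, 0, 0]]}}

```text
time: 10.98
eef_pos: [0.5579, 0.0838, -0.0124]
tcp_rot: [0.833, 0.554, 0.0, 0.001]
contact_force: [-0.3, 0.5, 0.3]
opening: 0.301
```

```bash
python3 -c "
from h import *
tw(67.2);tips('wrist17');tw(67.2)
"
```

```text
t 10.98 pos [ 0.5579  0.0838 -0.0124] s -0.1255 l 0.0001 twist [ 0.06  0.04 -0.05] F [-0.3  0.5  0.3] op 0.301
tip -1 [ 0.0076 -0.0206 -0.0248] world z 0.0104 y range -0.0297 -0.0122
tip 1 [ 0.0076  0.0215 -0.0249] world z 0.0105 y range 0.0132 0.03
t 11.03 pos [ 0.5577  0.0836 -0.0125] s -0.1258 l 0.0002 twist [ 0.07  0.03 -0.06] F [-0.3 -0.4  0.7] op 0.3
```

View pics/wrist17.png

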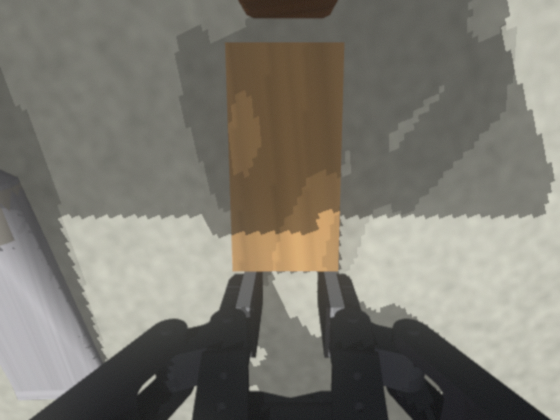

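```bash
python3 -c "
from h import *
c=load('wrist17')
print(sl(c,226,42,.002),sl(c,344,42,.002),sl(c,233,271,.015),sl(c,338,271,.015))
print(sl(c,246,17,.02),sl(c,333,17,.02))
I=c['img'];cv2.imwrite('pics/w17z.png',cv2.resize(I[0:60,210:370],None,fx=5,fy=5,interpolation=2))
"
```

```text
(np.float64(-0.0245), np.float64(0.0237)) (np.float64(-0.0245), np.float64(-0.0207)) (np.float64(-0.1146), np.float64(0.0239)) (np.float64(-0.1146), np.float64(-0.0209))
(np.float64(-0.0193), np.float64(0.0138)) (np.float64(-0.0193), np.float64(-0.0142))
```

View pics/w17z.png

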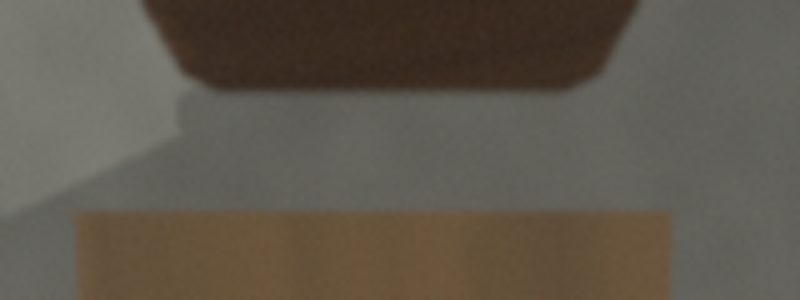

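>>> {"api": "move_arm", "payload": {"linear": [[0.0017, 0.0036, 0], [0.0017, 0.0036, 0], [0.0017, 0.0036, 0], [0.0017, 0.0036, 0], [0.0017, 0.0036, 0], [0.0017, 0.0036, 0], [0.0017, 0.0036, 0], [0.0017, 0.0036, 0], [0.0017, 0.0036, 0], [0, 0, 0]], "twist": [[0.1, 0, 0], [0, 0, 0], [0, 0, 0], [0, 0, 0], [0, 0, 0], [0, 0, 0], [0, 0, 0], [0, 0, 0], [0, 0, 0], [0, 0, 0]]}}

```text
time: 11.87
eef_pos: [0.5744, 0.1194, -0.0126]
tcp_rot: [0.833, 0.554, 0.0, -0.0]
contact_force: [0.4, 0.4, 0.1]
opening: 0.296
```

```bash
python3 -c "
from h import *
tw(67.2);tips('wrist18');tw(67.2)
"
```

```text
t 11.87 pos [ 0.5744  0.1194 -0.0126] s -0.0864 l -0.0013 twist [-0.04  0.   -0.03] F [0.4 0.4 0.1] op 0.296
tip -1 [ 0.0077 -0.0208 -0.0247] world z 0.0082 y range -0.0299 -0.0122
tip 1 [ 0.0076  0.0219 -0.0249] world z 0.0107 y range 0.0132 0.0299
t 11.92 pos [ 0.5743  0.1191 -0.0126] s -0.0866 l -0.0012 twist [-0.04 -0.   -0.04] F [-0.5  0.8  0.1] op 0.299
```

View pics/wrist18.png

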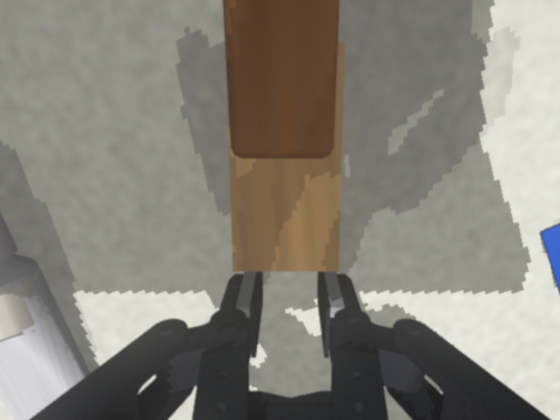

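```bash
python3 -c "
from h import *
c=load('wrist18')
print(sl(c,233,271,.015),sl(c,338,271,.015), sl(c,231,157,.054),sl(c,334,157,.054),sl(c,226,30,.054),sl(c,338,30,.054))
"
```

```text
(np.float64(-0.0754), np.float64(0.0223)) (np.float64(-0.0754), np.float64(-0.0224)) (np.float64(-0.0193), np.float64(0.0138)) (np.float64(-0.0193), np.float64(-0.0137)) (np.float64(0.0112), np.float64(0.0133)) (np.float64(0.0112), np.float64(-0.0133))
```

>>> {"api": "move_arm", "payload": {"linear": [[0.0012, 0.0026, 0], [0.0012, 0.0026, 0], [0.0012, 0.0026, 0], [0, 0, 0]], "twist": [[0, 0, 0], [0, 0, 0], [0, 0, 0], [0, 0, 0]]}}

```text
time: 12.25
eef_pos: [0.5779, 0.1274, -0.0128]
tcp_rot: [0.833, 0.553, -0.0, -0.0]
contact_force: [-0.0, -0.8, -0.7]
opening: 0.3
```

```bash
python3 -c "
from h import *
for i in range(4): tw(67.2);read_camera('wrist')
"
```

```text
t 12.25 pos [ 0.5779  0.1274 -0.0128] s -0.0776 l -0.0014 twist [-0.03 -0.04 -0.01] F [-0.  -0.8 -0.7] op 0.3
t 12.3 pos [ 0.5778  0.1273 -0.0128] s -0.0778 l -0.0014 twist [-0.03 -0.04 -0.01] F [ 0.1  0.5 -0.4] op 0.306
t 12.35 pos [ 0.5777  0.1272 -0.0128] s -0.0779 l -0.0013 twist [-0.02 -0.05 -0.01] F [0.9 0.4 0.1] op 0.302
t 12.4 pos [ 0.5777  0.1271 -0.0129] s -0.078 l -0.0013 twist [-0.02 -0.05 -0.01] F [ 0.1 -0.  -0.7] op 0.299
```

>>> {"api": "move_arm", "payload": {"linear": [[0.0007, 0.0015, 0], [0.0007, 0.0015, 0], [0, 0, 0]], "twist": [[0, 0, 0], [0, 0, 0], [0, 0, 0]]}}

```text
time: 12.7
eef_pos: [0.579, 0.1299, -0.0129]
tcp_rot: [0.833, 0.553, -0.0, -0.0]
contact_force: [-0.8, -0.7, 0.2]
opening: 0.297
```

```bash
python3 -c "
from h import *
for i in range(4): tw(67.2);read_camera('wrist')
"
```

```text
t 12.7 pos [ 0.579   0.1299 -0.0129] s -0.0749 l -0.0014 twist [-0.01 -0.07  0.03] F [-0.8 -0.7  0.2] op 0.297
t 12.75 pos [ 0.5789  0.1298 -0.0129] s -0.075 l -0.0014 twist [-0.01 -0.08  0.03] F [ 1.1 -0.5 -0.4] op 0.302
t 12.8 pos [ 0.579   0.1298 -0.0129] s -0.075 l -0.0014 twist [-0.01 -0.08  0.03] F [ 0.9  0.6 -0.1] op 0.299
t 12.85 pos [ 0.5789  0.1297 -0.013 ] s -0.0751 l -0.0014 twist [-0.01 -0.08  0.03] F [-0.1 -0.6  0.3] op 0.301
```

Remaining ≈3.5 mm by geometry; creeping in 1 mm rows with force checks.

>>> {"api": "move_arm", "payload": {"linear": [[0.0005, 0.0012, 0], [0.0005, 0.0012, 0], [0, 0, 0]], "twist": [[0, 0, 0], [0, 0, 0], [0, 0, 0]]}}

```text
time: 13.15
eef_pos: [0.5799, 0.1321, -0.013]
tcp_rot: [0.833, 0.553, -0.001, -0.0]
contact_force: [-0.0, 0.8, -0.1]
opening: 0.298
```

```bash
python3 -c "
from h import *
for i in range(4): tw(67.2);read_camera('wrist')
"
```

```text
t 13.15 pos [ 0.5799  0.1321 -0.013 ] s -0.0725 l -0.0014 twist [-0.   -0.09  0.04] F [-0.   0.8 -0.1] op 0.298
t 13.2 pos [ 0.5799  0.1321 -0.013 ] s -0.0725 l -0.0014 twist [-0.   -0.09  0.04] F [ 0.3  0.2 -0. ] op 0.301
t 13.25 pos [ 0.5799  0.132  -0.0129] s -0.0726 l -0.0014 twist [-0.   -0.09  0.04] F [ 0.  -0.1  0.3] op 0.301
t 13.3 pos [ 0.5798  0.132  -0.0129] s -0.0726 l -0.0014 twist [ 0.   -0.09  0.04] F [ 0.8 -0.4 -0.7] op 0.298
```

>>> {"api": "move_arm", "payload": {"linear": [[0.0004, 0.001, 0], [0, 0, 0]], "twist": [[0, 0, 0], [0, 0, 0]]}}

```text
time: 13.52
eef_pos: [0.5802, 0.133, -0.013]
tcp_rot: [0.833, 0.553, -0.001, -0.0]
contact_force: [0.2, -0.1, 0.3]
opening: 0.3
```

```bash
python3 -c "
from h import *
for i in range(3): tw(67.2);grab('wrist','wrist19')
"
```

```text
t 13.52 pos [ 0.5802  0.133  -0.013 ] s -0.0716 l -0.0013 twist [ 0.   -0.1   0.05] F [ 0.2 -0.1  0.3] op 0.3
t 13.57 pos [ 0.5801  0.133  -0.013 ] s -0.0716 l -0.0013 twist [ 0.01 -0.11  0.05] F [ 0.2 -0.   0.1] op 0.306
t 13.62 pos [ 0.5801  0.133  -0.013 ] s -0.0716 l -0.0013 twist [ 0.   -0.11  0.05] F [-1.3 -0.6  0.7] op 0.297
```

View pics/wrist19.png

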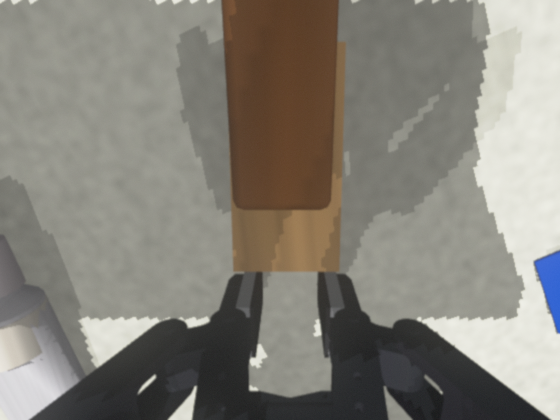

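>>> {"api": "move_arm", "payload": {"linear": [[0.0003, 0.0008, 0], [0, 0, 0]], "twist": [[0, 0, 0], [0, 0, 0]]}}

```text
time: 13.83
eef_pos: [0.5804, 0.1337, -0.013]
tcp_rot: [0.833, 0.553, -0.001, -0.0]
contact_force: [0.2, -0.6, -0.8]
opening: 0.295
```

```bash
cat >> h.py <<'E'
def fd(n=4):
    F=[]
    for i in range(n): F.append(get_state()['contact_force']); read_camera('wrist')
    F=np.mean(F,0); tw(67.2); print('mean F along d',(F[:2]@d).round(2),'n',(F[:2]@nn).round(2),'z',F[2].round(2))
E
python3 -c "
from h import *
fd()"
```

```text
t 14.03 pos [ 0.5804  0.1337 -0.013 ] s -0.0709 l -0.0012 twist [ 0.01 -0.11  0.05] F [0.2 0.6 0. ] op 0.3
mean F along d 0.13 n 0.19 z -0.23
```

>>> {"api": "move_arm", "payload": {"linear": [[0.0003, 0.0008, 0], [0, 0, 0]], "twist": [[0, 0, 0], [0, 0, 0]]}}

```text
time: 14.2
eef_pos: [0.5806, 0.1344, -0.013]
tcp_rot: [0.833, 0.553, -0.001, -0.0]
contact_force: [0.2, -0.1, 0.4]
opening: 0.303
```

```bash
python3 -c "
from h import *
fd()"
```

```text
t 14.4 pos [ 0.5806  0.1344 -0.013 ] s -0.0702 l -0.0012 twist [ 0.02 -0.12  0.06] F [-0.3 -0.6 -0.2] op 0.297
mean F along d -0.05 n 0.42 z -0.63
```

>>> {"api": "move_arm", "payload": {"linear": [[0.0004, 0.0009, 0], [0, 0, 0]], "twist": [[0, 0, 0], [0, 0, 0]]}}

```text
time: 14.57
eef_pos: [0.5809, 0.135, -0.013]
tcp_rot: [0.833, 0.553, -0.001, -0.0]
contact_force: [0.5, -0.3, -0.9]
opening: 0.296
```

```bash
python3 -c "
from h import *
fd(3)"
```

```text
t 14.72 pos [ 0.5809  0.135  -0.0131] s -0.0695 l -0.0012 twist [ 0.05 -0.15  0.05] F [ 0.3  0.  -0.9] op 0.296
mean F along d -0.19 n -0.13 z -0.44
```

>>> {"api": "move_arm", "payload": {"linear": [[0.0004, 0.0009, 0], [0, 0, 0]], "twist": [[0, 0, 0], [0, 0, 0]]}}

```text
time: 14.88
eef_pos: [0.581, 0.1353, -0.0131]
tcp_rot: [0.833, 0.553, -0.002, -0.0]
contact_force: [0.2, -0.6, 0.6]
opening: 0.301
```

```bash
python3 -c "
from h import *
fd(3)"
```

```text
t 15.03 pos [ 0.5811  0.1353 -0.013 ] s -0.0691 l -0.0013 twist [ 0.12 -0.2   0.02] F [-1.2 -0.7 -0.4] op 0.298
mean F along d -1.32 n -0.33 z 0.73
```

>>> {"api": "move_arm", "payload": {"linear": [[0.0004, 0.0009, 0], [0, 0, 0]], "twist": [[0, 0, 0], [0, 0, 0]]}}

```text
time: 15.2
eef_pos: [0.5812, 0.1355, -0.013]
tcp_rot: [0.833, 0.554, -0.003, 0.0]
contact_force: [-0.0, -1.0, 0.4]
opening: 0.302
```

```bash
python3 -c "
from h import *
fd(3)"
```

```text
t 15.35 pos [ 0.5812  0.1355 -0.013 ] s -0.0689 l -0.0013 twist [ 0.21 -0.26 -0.03] F [-0.8 -2.1  0.9] op 0.299
mean F along d -1.79 n -0.46 z 0.38
```

>>> {"api": "move_arm", "payload": {"linear": [[0.0004, 0.0009, 0], [0, 0, 0]], "twist": [[0, 0, 0], [0, 0, 0]]}}

```text
time: 15.52
eef_pos: [0.5812, 0.1356, -0.013]
tcp_rot: [0.833, 0.554, -0.004, 0.001]
contact_force: [-0.6, -0.9, 1.1]
opening: 0.305
```

```bash
python3 -c "
from h import *
fd(3)"
```

```text
t 15.67 pos [ 0.5812  0.1356 -0.0131] s -0.0687 l -0.0013 twist [ 0.3  -0.33 -0.07] F [-0.8 -3.4  1. ] op 0.298
mean F along d -1.97 n 0.42 z 1.28
```

>>> {"api": "move_arm", "payload": {"linear": [[0.0009, 0.0021, 0]], "twist": [[-0.3, 0.3, 0]]}}

```text
time: 15.75
eef_pos: [0.5814, 0.1362, -0.0129]
tcp_rot: [0.832, 0.554, -0.009, 0.002]
contact_force: [-4.3, -11.8, 4.0]
opening: 0.304
```

```bash
python3 -c "
from h import *
fd(3);grab('wrist','wrist20')"
```

```text
t 15.9 pos [ 0.5816  0.1364 -0.013 ] s -0.0679 l -0.0013 twist [ 0.78 -0.76 -0.15] F [-2.9 -7.   3.3] op 0.3
mean F along d -9.36 n -0.1 z 3.66
```

View pics/wrist20.png

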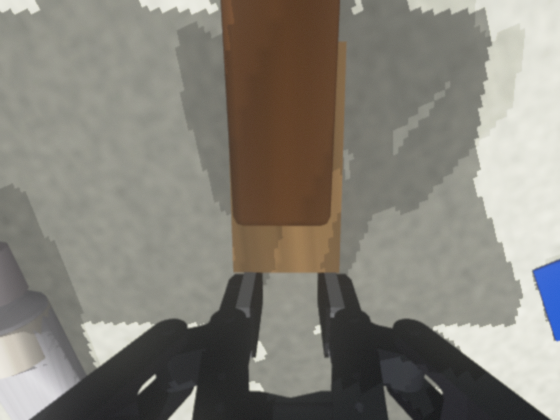

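>>> {"api": "move_arm", "payload": {"linear": [[-0.002, -0.0046, 0], [-0.004, -0.0092, 0], [-0.008, -0.0184, 0], [-0.004, -0.0092, 0.02], [0, 0, 0.03], [0, 0, 0]], "twist": [[0, 0, 0], [0.3, -0.3, 0], [0, 0, 0], [0, 0, 0], [0, 0, 0], [0, 0, 0]]}}

```text
time: 16.45
eef_pos: [0.5611, 0.0945, 0.036]
tcp_rot: [0.833, 0.554, -0.003, -0.001]
contact_force: [0.7, 0.0, 2.6]
opening: 0.3
```

```bash
python3 -c "
from h import *
tw(67.2);c=grab('wrist','wrist21');c=grab('side','side3');grab('top','top3')
a=load('side0')['img'];b=c['img']
df=cv2.absdiff(a,b).max(2); print('side easel diff', (df[200:420,330:560]>40).sum())
cv2.imwrite('pics/side3z.png',cv2.resize(b[210:350,290:440],None,fx=4,fy=4,interpolation=2))
cv2.imwrite('pics/sdiff.png',np.hstack([df[180:420,270:560]*3]))
"
```

```text
t 16.45 pos [0.5611 0.0945 0.036 ] s -0.1144 l 0.0013 twist [ 0.08 -0.43 -0.05] F [0.7 0.  2.6] op 0.3
side easel diff 1934
```

View pics/wrist21.png

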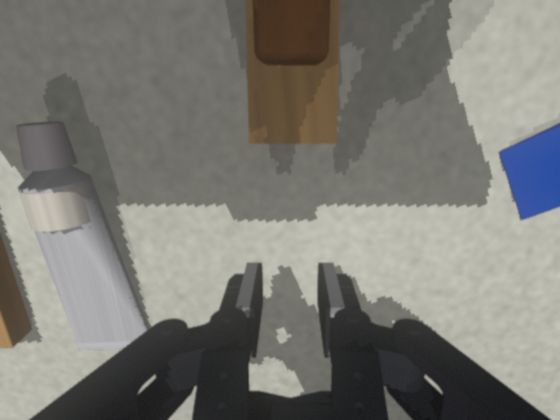

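View pics/side3z.png

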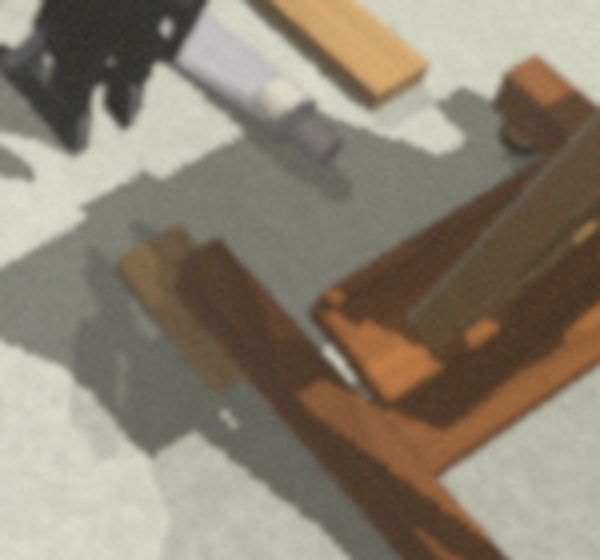

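View pics/sdiff.png

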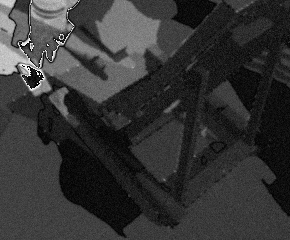

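```bash
python3 -c "
from h import *
for n,(x0,y0,x1,y1) in [('side',(410,250,540,400)),('side',(350,300,420,370)),('top',(150,165,215,195)),('top',(60,125,180,275))]:
    a,b=[cv2.Canny(load(n+k)['img'][y0:y1,x0:x1],60,150).astype(np.float32) for k in '03']
    a,b=[cv2.GaussianBlur(x,(0,0),1.2) for x in (a,b)]
    print(n,cv2.phaseCorrelate(a,b))
c=load('wrist21')
print(sl(c,249,143,.015),sl(c,338,143,.015),'rail',sl(c,254,62,.054),sl(c,330,62,.054))
for k in '03':
  P=dep(load('top'+k)); print([P[v-1:v+2,u-1:u+2,2].mean().round(4) for u,v in [(200,185),(205,187),(190,180)]])
"
```

```text
side ((0.532471461373575, 0.08485460439371195), 0.9195307992063922)
side ((0.16960861691119078, 0.04037191359092418), 0.956621261290562)
top ((-0.4047887083468993, 0.13622721027521756), 0.5112302320974844)
top ((-0.1481150878021893, -0.0056622900066543025), 0.7555439236958822)
(np.float64(-0.0565), np.float64(0.0219)) (np.float64(-0.0564), np.float64(-0.0238)) rail (np.float64(-0.0206), np.float64(0.0141)) (np.float64(-0.0206), np.float64(-0.0143))
[np.float64(0.0534), np.float64(0.0528), np.float64(0.0537)]
[np.float64(0.0528), np.float64(0.3358), np.float64(0.0537)]
```

View pics/top3.png

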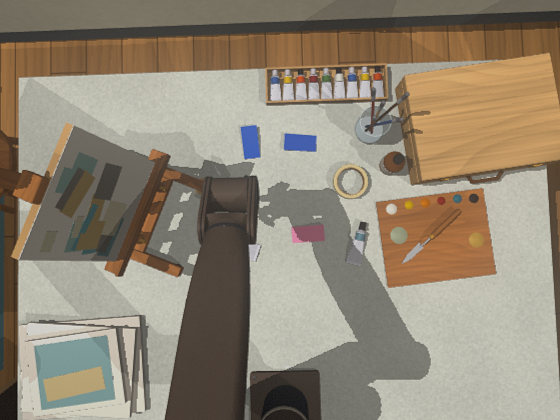

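>>> {"api": "move_arm", "payload": {"linear": [[0, 0, 0.03], [0, 0, 0.03], [0, 0, 0.01], [0, 0, 0], [0, 0, 0], [0, 0, 0], [0, 0, 0], [0, 0, 0], [0, 0, 0], [0, 0, 0], [0, 0, 0], [0, 0, 0], [0, 0, 0], [0, 0, 0]], "twist": [[0, 0, 6.5], [0, 0, 6.5], [0, 0, 6.5], [0, 0, 6.5], [0, 0, 6.5], [0, 0, 6.5], [0, 0, 6.5], [0, 0, 6.5], [0, 0, 6.5], [0, 0, 6.5], [0, 0, 6.5], [0, 0, 6.5], [0, 0, 6.5], [0, 0, 0]], "grip": 0.0, "force": 20}}

```text
time: 17.77
eef_pos: [0.5444, 0.0995, 0.0813]
tcp_rot: [0.205, 0.979, -0.017, -0.007]
contact_force: [-0.6, 0.5, 0.5]
opening: -0.003
```

```bash
python3 -c "
from h import *
tips('wrist22');tw(157.2);go(-.004,-.0005)
"
```

```text
tip -1 [ 0.0102 -0.003  -0.0215] world z 0.101 y range -0.0165 -0.0002
tip 1 [ 0.0103  0.003  -0.0215] world z 0.1012 y range 0.0002 0.0191
t 17.82 pos [0.5441 0.0995 0.081 ] s -0.1165 l 0.019 twist [ 1.74 -1.22  1.14] F [0.3 0.5 0.3] op 0.003
to -0.004 -0.0005 delta [0.0615 0.0961]
```

View pics/wrist22.png

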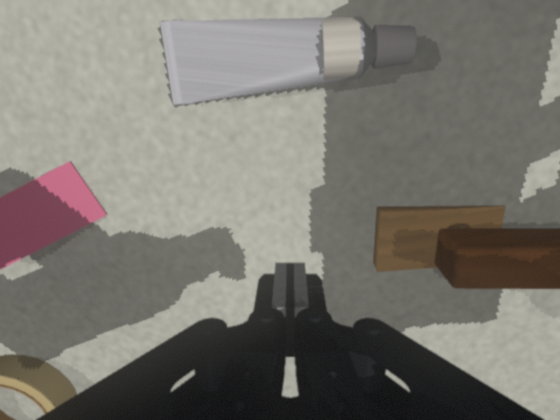

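>>> {"api": "move_arm", "payload": {"linear": [[0.014, 0.022, 0.002], [0.014, 0.022, 0.002], [0.014, 0.022, 0], [0.014, 0.022, 0], [0, 0, 0]], "twist": [[0.5, -0.4, 0.3], [0.5, -0.4, 0.3], [0.5, -0.4, 0.3], [0, 0, 0], [0, 0, 0]]}}

```text
time: 18.23
eef_pos: [0.5992, 0.1905, 0.0801]
tcp_rot: [0.209, 0.978, -0.002, -0.003]
contact_force: [0.1, -1.1, -0.3]
opening: 0.002
```

```bash
python3 -c "
from h import *
tips('wrist23');tw(157.2);go(-.004,-.0005)
"
```

```text
tip -1 [ 0.0098 -0.0026 -0.0207] world z 0.0977 y range -0.0121 -0.0
tip 1 [ 0.0098  0.0041 -0.0205] world z 0.0984 y range 0.0 0.0151
t 18.28 pos [0.5979 0.1891 0.0795] s -0.013 l 0.0041 twist [ 0.19 -0.53  1.29] F [ 0.4 -0.1 -0. ] op 0.0
to -0.004 -0.0005 delta [0.0077 0.0066]
```

View pics/wrist23.png

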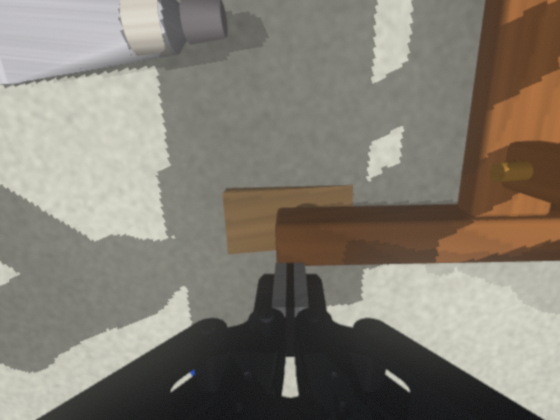

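>>> {"api": "move_arm", "payload": {"linear": [[0.006, 0.006, 0], [0.0017, 0.001, -0.012], [0, 0, -0.012], [0, 0, -0.003], [0, 0, 0]], "twist": [[0.2, -0.5, 1.2], [0, 0, 0], [0, 0, 0], [0, 0, 0], [0, 0, 0]]}}

```text
time: 18.7
eef_pos: [0.6035, 0.1946, 0.0471]
tcp_rot: [0.2, 0.98, -0.001, -0.002]
contact_force: [-0.6, -0.2, 0.6]
opening: 0.004
```

```bash
python3 -c "
from h import *
tips('wrist24');tw(157.2);go(-.004,-.0005)
"
```

```text
tip -1 [ 0.0084 -0.0076 -0.0061] world z 0.0505 y range -0.0198 -0.0
tip 1 [ 0.0084  0.0142 -0.0063] world z 0.0525 y range 0.0003 0.03
t 18.75 pos [0.6032 0.1945 0.047 ] s -0.006 l 0.0013 twist [ 0.04 -0.32  0.31] F [-0.5 -1.  -0.5] op -0.0
to -0.004 -0.0005 delta [0.0024 0.0011]
```

View pics/wrist24.png

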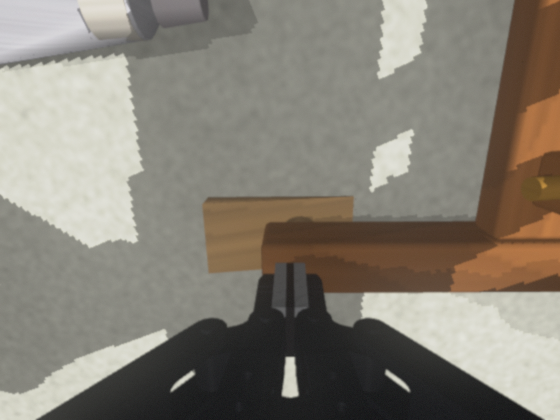

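>>> {"api": "move_arm", "payload": {"linear": [[0.002, 0.001, -0.003], [0, 0, -0.003], [0, 0, 0]], "twist": [[0, 0, 0], [0, 0, 0], [0, 0, 0]]}}

```text
time: 19.0
eef_pos: [0.6051, 0.1946, 0.0404]
tcp_rot: [0.201, 0.98, -0.001, -0.003]
contact_force: [0.2, -0.6, -0.2]
opening: 0.001
```

>>> {"api": "move_arm", "payload": {"linear": [[0, 0, -0.002], [0, 0, 0]], "twist": [[0, 0, 0], [0, 0, 0]]}}

```text
time: 19.17
eef_pos: [0.6058, 0.1945, 0.0389]
tcp_rot: [0.201, 0.98, -0.001, -0.002]
contact_force: [0.8, -1.2, -0.8]
opening: -0.002
```

```bash
python3 -c "
from h import *
fd(2)
"
```

```text
t 19.27 pos [0.6059 0.1946 0.0392] s -0.0049 l -0.0012 twist [ -0.16  -0.21 -89.58] F [ 0.1 -0.1  0.3] op 0.004
mean F along d -0.07 n -1.09 z -0.33
```

>>> {"api": "move_arm", "payload": {"linear": [[0, 0, -0.0015], [0, 0, 0]], "twist": [[0, 0, 0], [0, 0, 0]]}}

```text
time: 19.43
eef_pos: [0.6064, 0.1947, 0.0387]
tcp_rot: [0.201, 0.98, -0.0, -0.001]
contact_force: [0.1, 1.1, 0.1]
opening: 0.002
```

>>> {"api": "move_arm", "payload": {"linear": [[0, 0, -0.001], [0, 0, 0]], "twist": [[0, 0, 0], [0, 0, 0]]}}

```text
time: 19.6
eef_pos: [0.6069, 0.1949, 0.0386]
tcp_rot: [0.201, 0.98, -0.0, -0.001]
contact_force: [0.6, -0.3, -0.6]
opening: -0.0
```

```bash
python3 -c "
from h import *
fd(2)
"
```

```text
t 19.7 pos [0.6069 0.1949 0.0385] s -0.0042 l -0.002 twist [-7.000e-02 -8.000e-02 -8.959e+01] F [-0.  -0.4  1.2] op 0.0
mean F along d -0.06 n -0.14 z -0.25
```

>>> {"api": "move_arm", "payload": {"linear": [[-0.001, 0, -0.002], [0, 0, -0.002]], "twist": [[0, 0, 0], [0, 0, 0]]}}

```text
time: 19.87
eef_pos: [0.607, 0.1949, 0.0383]
tcp_rot: [0.201, 0.98, -0.001, -0.001]
contact_force: [-6.9, -1.5, 12.3]
opening: 0.004
```

```bash
python3 -c "
from h import *
fd(2)
"
```

```text
t 19.97 pos [0.607  0.1949 0.0384] s -0.0042 l -0.002 twist [-2.000e-02 -9.000e-02 -8.962e+01] F [-4.4 -1.8  9.7] op -0.001
mean F along d -3.66 n 5.07 z 11.25
```

>>> {"api": "move_arm", "payload": {"linear": [[0, 0, -0.002], [0, 0, -0.002], [0, 0, -0.002], [0, 0, -0.002]], "twist": [[0, 0, 0], [0, 0, 0], [0, 0, 0], [0, 0, 0]]}}

```text
time: 20.3
eef_pos: [0.6069, 0.1949, 0.0384]
tcp_rot: [0.2, 0.98, -0.002, -0.002]
contact_force: [-3.8, -1.1, 9.7]
opening: -0.002
```

```bash
python3 -c "
from h import *
fd(2);grab('wrist','wrist25');grab('side','side4')
for k,(x0,y0,x1,y1) in [('a',(410,250,540,400)),('b',(350,300,420,370))]:
    a,b=[cv2.GaussianBlur(cv2.Canny(load('side'+k)['img'][y0:y1,x0:x1],60,150).astype(np.float32),(0,0),1.2) for k in '34']
    print(cv2.phaseCorrelate(a,b))
"
```

```text
t 20.4 pos [0.6069 0.1949 0.0384] s -0.0042 l -0.002 twist [ -0.11  -0.35 -89.69] F [-4.9 -1.5  9.6] op -0.001
mean F along d -2.63 n 3.52 z 10.02
((0.5148614411924655, -0.06383220343414564), 0.9578403069766951)
((-0.1907574169916515, 0.13399922768606132), 0.9066014164759789)
```

View pics/wrist25.png

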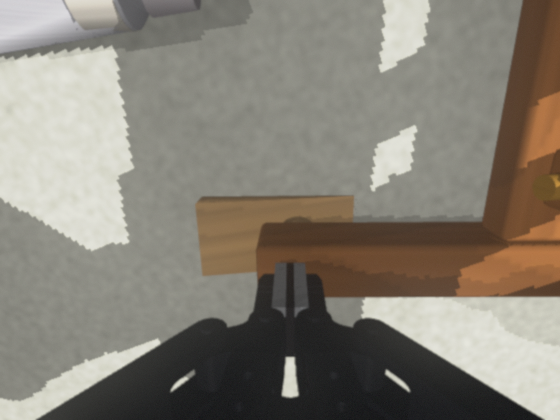

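>>> {"api": "move_arm", "payload": {"linear": [[0, 0, 0.003], [0, 0, 0.015], [0, 0, 0.03], [0, 0, 0.03], [-0.014, -0.033, 0.01], [-0.014, -0.033, 0], [-0.014, -0.033, 0], [-0.014, -0.033, 0.0], [-0.014, -0.033, 0.0], [-0.014, -0.033, 0.0], [0, -0.033, 0], [0, -0.033, 0], [0, 0, 0], [0, 0, 0], [0, 0, 0]], "twist": [[0, 0, 0], [0, 0, 0], [0, 0, 0], [0, 0, 0], [0, 0, 0], [0, 0, 0], [0, 0, 0], [0, 0, 0], [0, 0, 0], [0, 0, 0], [0, 0, 0], [0, 0, 0], [0, 0, 0], [0, 0, 0], [0, 0, 0]]}}

```text
time: 21.75
eef_pos: [0.5155, -0.0783, 0.1278]
tcp_rot: [0.199, 0.98, -0.002, -0.0]
contact_force: [0.0, -0.2, 0.0]
opening: -0.004
```

```bash
python3 -c "
from h import *
tw(157.2);c=grab('side','side5');t=grab('top','top5')
cv2.imwrite('pics/side5z.png',cv2.resize(c['img'][210:350,290:440],None,fx=4,fy=4,interpolation=2))
for n,(x0,y0,x1,y1) in [('side',(410,250,540,400)),('side',(350,300,420,370)),('top',(150,165,215,195)),('top',(60,125,180,275))]:
    a,b=[cv2.Canny(load(n+k)['img'][y0:y1,x0:x1],60,150).astype(np.float32) for k in '05']
    a,b=[cv2.GaussianBlur(x,(0,0),1.2) for x in (a,b)]
    print(n,cv2.phaseCorrelate(a,b))
"
```

```text
t 21.75 pos [ 0.5155 -0.0783  0.1278] s -0.2914 l -0.0236 twist [ 0.23 -0.1   0.12] F [ 0.  -0.2  0. ] op -0.004
side ((0.5898981816251307, 0.043698651109139064), 0.9505956108187452)
side ((0.0050761618474126635, 0.045266314407278685), 0.958110244921696)
top ((-0.11487498349494984, 0.1252860869473995), 0.6526684990635625)
top ((-0.06818659716713427, -0.029220408620616922), 0.8730433427492778)
```

View pics/side5z.png

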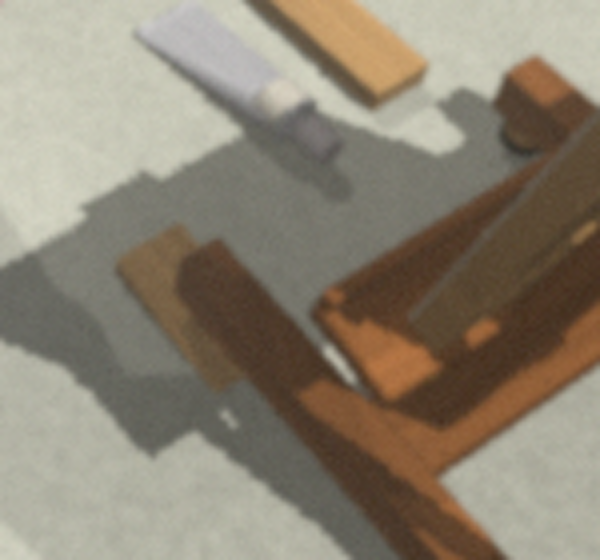

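View pics/top5.png

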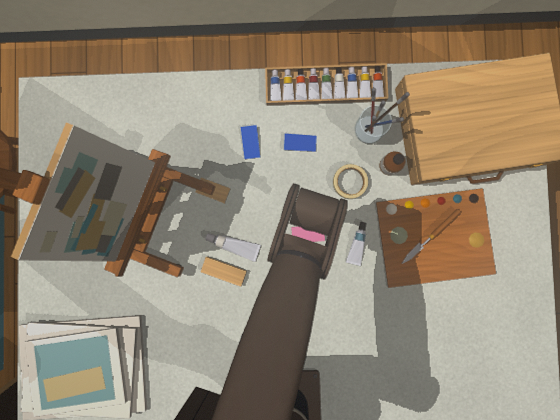

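```bash
python3 -c "
from h import *
print(sign_off())"
```

```text
the job is handed in; nothing more can be done
None
```

The wedge is under the middle of the bare foot and snug. The easel did not dip when I pressed on the rail above it, and the hand is clear. I handed the job in at about 22 s.

**Wedge:** I nudged it sideways into line with two fingertips, then pushed it thin end first. Its centre line lies about 1 mm from the stub's centre.

**Push force:** resistance began at about 1.3 N. The last step went further than planned: it peaked at about 12.5 N for a moment, above the 10 N guide, then settled to about 7.6 N, with less than 1 mm more travel.

**Seating depth:** by the camera, the wedge sits about 4 mm deeper than the nominal geometry. That is more than the 2 mm calibration error explains. A jack-up of a few tenths of a millimetre can't be ruled out; none showed in the pictures.

**Rocking check:** I pressed on the rail end with about 10–11 N, well above the 3–5 N that used to tip it. The fingertip height stayed at 38.4 mm (±0.1 mm). There was also about 4–7 N of sideways drag while pressing.

**Easel position:** before-and-after pictures show shifts of at most about 0.6 pixel, so it did not visibly slide. I compared the other objects only by eye, and they look unmoved.

**Fingertip position:** the fingertips were about 16–21 mm behind the TCP, not 8 mm ahead as documented. My first sideways sweep therefore passed over the wedge without moving it. I also pressed on the bare table once, at about 14 N, before correcting the height.

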